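# Wedge a row of handle blanks tight in the drilling frame

### The job

The three wooden handle blanks stand loosely in the steel drilling frame. Put the wooden wedge on the worktop into the gap between the blanks and the slanted rail, thin end first and straight side against the blanks, and push it in from its thick end until it stops firmly and the row is squeezed tight with no gaps; then let go. Leave the grease tin and the rivet cup where they are.

Things in the scene. Friction and masses are not known exactly. Their poses are not given: they have to be found in the camera images.
- frame: Fixed steel frame on the worktop, bars 20 wide, 30 high, no floor, open towards the robot. Origin on the worktop, x into the frame, y left, z up. Inner faces (mm): left rail y=+110, x -60 to 85; back rail x=+65; slanted right rail from (x -60, y -41) to (x 65, y -16), narrowing 1 mm per 5 mm. The right rail's outside reaches y=-61 at its front end.
- blank_1: Beech handle blank, bar 100 (x) x 38 (y) x 35 (z) mm, 0.12 kg, loose on the worktop, along the frame's x, next to the left rail. Origin at the centre of the underside. At the start gaps of 1 to 5 mm beside each blank and up to 3 mm behind it. In the packed row its centre is at y=+91 mm in the frame.
- blank_2: The middle blank, same as the first. In the packed row its centre is at y = +53 mm in the frame.
- blank_3: The right-hand blank, next to the wedge gap, same as the first. In the packed row its centre is at y = +15 mm and its right side at y = -4 mm in the frame.
- wedge: Wooden wedge lying flat, 140 mm long (x), 30 mm high, 0.1 kg; 44 mm thick at the thick end (x=-70), 16 mm at the thin end (x=+70). Left side (y=+15) straight along x; right side slants through y=-15 at mid-length. Origin on the underside at mid-length; x to the thin end, z up. Waxed: 2 to 10 N drives it until the gaps close; then it stops firmly (20 N is enough) and stays by friction.
- wedge_push (a point): Centre of the wedge's thick end face, 15 mm above its underside, at x=-70, y=-7 mm in the wedge's frame: where to push, no higher than this and without pressing down, or it may tip or jam.
- wedge_seat (a point): Point of the frame at x=-25, y=-19 mm in the frame, where the wedge's origin lies when the row is tight, axes parallel to the frame's. The thin end is then 20 mm short of the back rail and the thick end 60 mm in front of the blanks. At the start the mouth between blank_3 and the slanted rail is 23 to 26 mm wide at the front of the blanks; the wedge goes in freely to 30 to 45 mm before this point.
- grease_tin: Flat round tin with a red lid, 72 mm across, 38 mm high, loose; a bystander. Origin at the centre of its underside.
- rivet_cup: Shallow white cup of rivets, 110 mm across, 36 mm high, loose; a bystander to the left of the frame. Origin at the centre of its underside.
Not all that is in view belongs to the job. What is shaped like the blank_1 but black or turquoise is not meant.

How it is judged:
By the outcome, as a careful person would: the job done as asked, in the order asked, and still so for the second after the job is handed in, with the robot touching nothing.
It also fails if it takes over 54 s, if anything falls off the work surface, if the arm or the gripper's body presses on something with over 40 N, if the wrist force passes 120 N, or if a joint passes its speed limit or range.

### The arm

A 6-joint arm with a two-finger parallel gripper is mounted at the origin on a cart in front of the work surface, level with it; the furniture and walls round the work are solid. World frame = base frame: x ahead of the robot, y to its left, z up, the work surface at z = 0. Lengths are in m, angles in rad, forces in N, time in s.
With the tool pointing down it reaches from about 0.3 to 0.775 m from the base axis. Payload 14.6 kg.
Tool frame: the origin (TCP) lies midway between the tips of the shut fingers; the grasp point (between the pads) lies 19 mm behind it; z points along the fingers, y is the direction in which the jaws open and shut (so a half turn about z gives the same grasp; the last joint's range is limited). The gripper opens to 85 mm and grips with 20 to 120 N. Pads are 22 mm wide; open, the fingers measure 114 mm over their backs; the gripper's body (76 mm by 85 mm) begins 54 mm behind the grasp point. The pads swing forward as they close: fully open they stand 13 mm farther back than shut.
Start: joints at [-1.176, 0.3, 1.521, -0, 1.321, -0.067], TCP at [0.245, -0.492, 0.208] pointing down, gripper open.
Joint ranges: [-3.03, 3.03], [-0.79, 2.21], [0.23, 2.52], [-1.04, 4.18], [0, 3.07], [-2.55, 2.55]. Speed limits (rad/s): [2.22, 2.22, 2.57, 3.14, 3.14, 3.14].

### API

Orientations are given as a unit quaternion [w, x, y, z].
In Python, from plant import get_state, capture, camera_params, hand_in gives the robot as it stands.
- The arm moves only by the tool move_arm, never from a script. Its argument "increments" is a list that holds one entry, the list of rows, each a list of 7 numbers: the shift along the world's x, y, z in mm, then the turn, a rotation vector about the world's x, y, z in degrees, then the finger opening in mm, from 0 to 85.4. In form: [[[tx, ty, tz, ax, ay, az, gripper], ...]]. A call has 1 to 10 rows; each row is the pose to reach, as a shift and turn from the pose commanded when the call began; what a row does not reach only later rows make up. A row lasts 1/8 s, in which the tool goes at most 62.5 mm and 10.7 degrees, less where a joint would pass 70% of its speed; a pose out of reach is approached as far as the arm can. A call with a gripper value outside its range is refused whole. The fingers move at their own pace and stop on an object; "force" is the grip in N (left out, the last holds). Time passes only in rows, so rows that repeat a pose let the fingers close. It gives the time, the measured TCP pose, the force and the opening at its end, in the units of the state.
- get_state(): the state, without advancing time (a new reading comes with each control period).
- capture(name): name is "side" or "top" or "wrist"; returns the picture (384x512x3 uint8, red, green, blue); there is no depth.
- camera_params(name): a dict with "camera_matrix" (3x3 intrinsics, pixels), "k1" (the pictures are not rectified: a ray, as slopes to the right and down, at radius r is drawn at 1 + k1 r^2 times it, then the intrinsics apply), "R" (3x3) and "t" (3): a world point X has camera coordinates R X + t. Camera axes: x right, y down, z forward; pixel columns grow to the right and rows downward; lengths in m; the calibration is good to about 2 mm. A picture is of the moment at which its call begins: read the wrist's pose just before it. camera_params takes no time and is no camera call; for the wrist camera it gives the pose at the moment of the call.
- hand_in(): hands the job in, once; it reports no verdict.
The state is a dict: "t": time; "q": joint angles; "joint_vel": joint speeds; "joint_efforts": joint torques, N m; "eef_pos": TCP position; "ee_rot": TCP orientation; "ft_force": force on the tool from outside, world axes, zero at the start; "moment": the same for the moment, N m; "grip_width": finger opening in m.
Only numpy, scipy, OpenCV 4.12 (cv2) and the standard library are available. Lean on these libraries where they do the work, as an engineer would, in place of code of your own. Each camera call takes 0.05 s, during which the arm holds its last target.

## Working session

There is one attempt and no reset: what is moved stays moved. The work goes in short steps, Python scripts to look and compute and a tool call to move; the robot and the scene stay as the last step left them, time stands still between calls to the robot, and variables do not carry over. Pictures are saved under pics/ and viewed, and the job is handed in when it is done.

Besides the shell and the picture viewer there is one more tool, called as name([rows], argument=value, ...), one row to a line, values as JSON. move_arm: Moves the arm, as the interface text tells. Its arguments: {"type":"object","properties":{"increments":{"type":"array","items":{"type":"array","items":{"type":"array","items":{"type":"number"}}}},"force":{"type":"number"}},"required":["increments"]}

```bash
mkdir -p pics; ls
python3 - <<'E'
from plant import *
import cv2
for n in ["side","top","wrist"]:
    p=camera_params(n); print(n,p)
    cv2.imwrite(f"pics/{n}0.png",capture(n)[:,:,::-1])
print(get_state())
E
```

```text
pics
side {'camera_matrix': array([[347.79213024,   0.        , 258.04653249],
       [  0.        , 347.79213024, 187.05406399],
       [  0.        ,   0.        ,   1.        ]]), 'k1': -0.011313078584503847, 'R': array([[-0.99802862,  0.06192168, -0.01022609],
       [ 0.04730579,  0.63513672, -0.77094975],
       [-0.04124354, -0.76991367, -0.63681388]]), 't': array([0.57017215, 0.16048268, 0.77726092])}
top {'camera_matrix': array([[412.14070129,   0.        , 250.74974024],
       [  0.        , 412.14070129, 187.98890419],
       [  0.        ,   0.        ,   1.        ]]), 'k1': -0.10118700178451276, 'R': array([[-0.02149257, -0.99899091, -0.03943648],
       [-0.98356167,  0.02820149, -0.17835673],
       [ 0.17928892,  0.03495486, -0.98317529]]), 't': array([-0.19379707,  0.57955778,  0.97405724])}
wrist {'camera_matrix': array([[276.93581938,   0.        , 253.75075899],
       [  0.        , 276.93581938, 192.24826591],
       [  0.        ,   0.        ,   1.        ]]), 'k1': -0.06596980145178234, 'R': array([[ 4.45913370e-01, -8.95076030e-01,  4.08603245e-04],
       [-8.51114592e-01, -4.23871049e-01,  3.09737446e-01],
       [-2.77065369e-01, -1.38463837e-01, -9.50822038e-01]]), 't': array([-0.55040956, -0.03932412,  0.37931545])}
{'t': 0.15, 'q': array([-1.17556692e+00,  3.00335891e-01,  1.52142938e+00,  2.58156157e-05,
        1.32069947e+00, -6.66022413e-02]), 'joint_vel': array([-0.00030148, -0.00132167, -0.00276509,  0.00101436, -0.00081444,
       -0.00062433]), 'joint_efforts': array([ 6.30636441e-04, -5.43658912e+01, -3.61883998e+01, -1.06790719e-04,
        3.14302488e-03,  2.55192577e-05]), 'eef_pos': array([ 0.24500092, -0.49219962,  0.20725967]), 'ee_rot': array([-4.32215911e-04,  9.73457839e-01,  2.28865998e-01, -5.89895088e-05]), 'ft_force': array([ 0.66156468, -0.36305505, -0.52046218]), 'moment': array([-0.02584646,  0.02660236,  0.00875537]), 'grip_width': 0.0854249235324873}
```

View pics/top0.png

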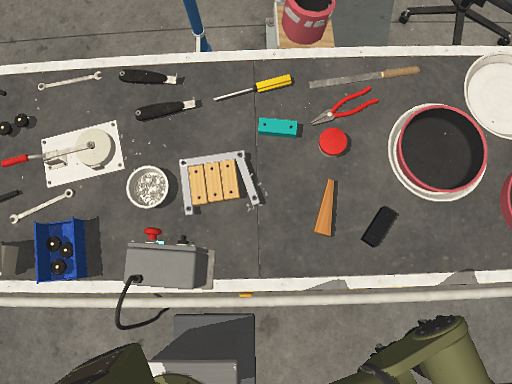

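View pics/side0.png

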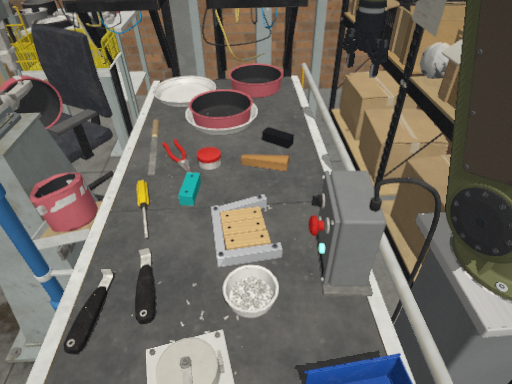

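View pics/wrist0.png

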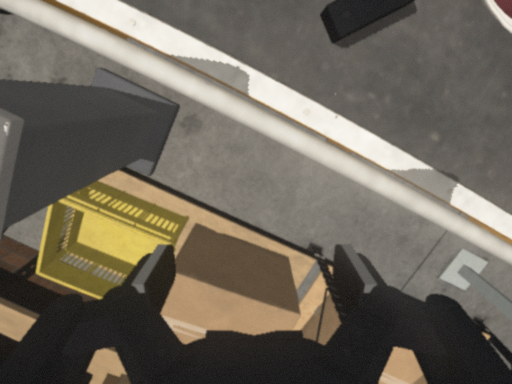

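Top view: the wedge is at about (325,208), thin end up. The frame with three blanks is at (218,182), the red tin at (333,141), the cup at (148,187), and a tall grey control box at (165,265). Lookalikes: the black bar (380,226) and the turquoise bar (277,127) are decoys, and the beech-coloured trapezoid (325,208) is the wedge.

```bash
cat > h.py <<'E'
import numpy as np, cv2, json
from plant import *
def ray(p,uv):
    K=p["camera_matrix"]; d=np.array([p["k1"],0,0,0,0.])
    u=cv2.undistortPoints(np.array([[uv]],float),K,d)[0,0]
    R=p["R"];return -R.T@p["t"], R.T@np.array([u[0],u[1],1])
def px2w(p,uv,z):
    c,d=ray(p,uv); return c+d*(z-c[2])/d[2]
def w2px(p,X):
    X=np.atleast_2d(X).astype(float)
    return cv2.projectPoints(X,cv2.Rodrigues(p["R"])[0],p["t"],p["camera_matrix"],np.array([p["k1"],0,0,0,0.]))[0][:,0]
def crop(im,x0,y0,w,h,s,name):
    c=cv2.resize(im[y0:y0+h,x0:x0+w],None,fx=s,fy=s,interpolation=cv2.INTER_CUBIC)
    cv2.imwrite(name,c)
E
python3 - <<'E'
from h import *
im=cv2.imread("pics/top0.png")
crop(im,170,140,100,80,8,"pics/cf.png"); crop(im,300,170,60,75,8,"pics/cw.png")
im=cv2.imread("pics/side0.png")
crop(im,200,140,100,75,8,"pics/cs1.png")
crop(im,200,185,100,85,7,"pics/cs2.png")
E
```

```text
(no output)
```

View pics/cf.png

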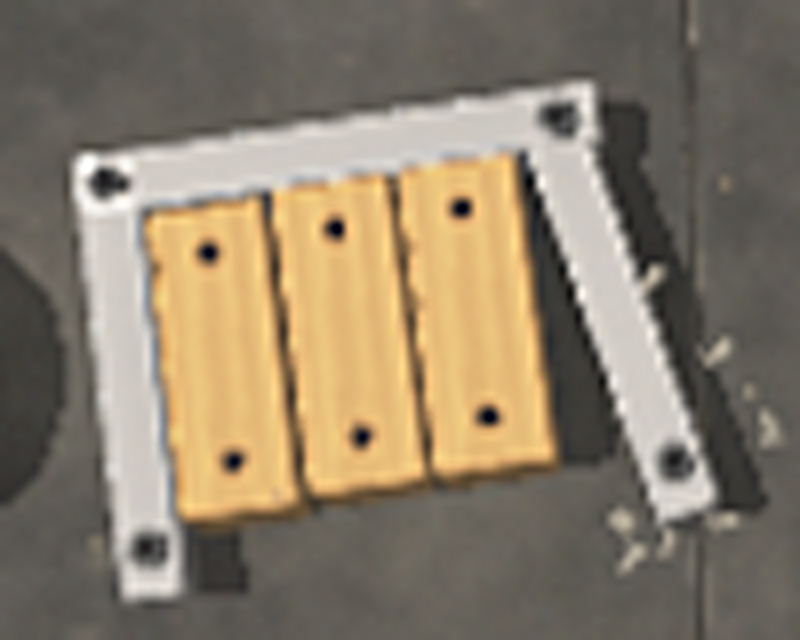

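View pics/cw.png

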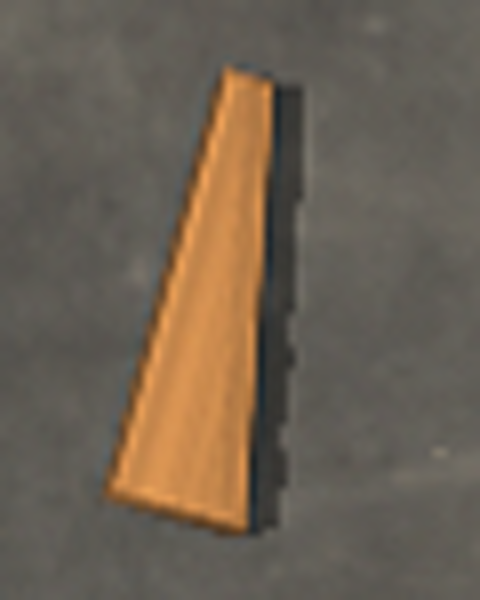

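View pics/cs2.png

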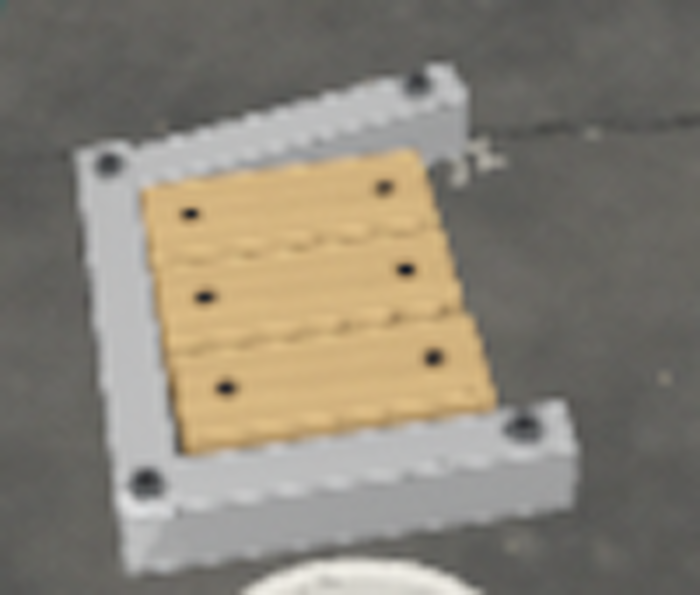

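```bash
cat >> h.py <<'E'
from scipy.optimize import least_squares
def fit(p,uv,pts,g):
    # pts in body frame (m) -> pose (x,y,yaw)
    pts=np.array(pts,float)
    def W(v):
        c,s=np.cos(v[2]),np.sin(v[2]); P=pts.copy()
        P[:,0]=v[0]+c*pts[:,0]-s*pts[:,1]; P[:,1]=v[1]+s*pts[:,0]+c*pts[:,1]; return P
    r=least_squares(lambda v:(w2px(p,W(v))-uv).ravel(),g)
    return r.x,(w2px(p,W(r.x))-uv)
E
python3 - <<'E'
from h import *
p=camera_params("top")
# crop px -> px : x0+ (c+0.5)/s -0.5
f=lambda c,x0,y0,s=8:np.array([[x0+(a+.5)/s-.5,y0+(b+.5)/s-.5] for a,b in c])
w=f([(224,68),(272,80),(108,490),(250,528)],300,170)
W=[(.07,.015,.03),(.07,-.001,.03),(-.07,.015,.03),(-.07,-.029,.03)]
x,e=fit(p,w,W,[.5,-.25,-.2]);print("wedge",x,np.degrees(x[2]),e.round(2).tolist())
# frame: left rail outer front, inner front, back-left outer; right rail front outer/inner
# px: (120,600)left outer front (186,594) inner front,(76,158) outer back-left,(141,212) inner back-left
c=f([(121,600),(186,594),(76,158),(141,212),(662,520),(716,494)],170,140)
F=[(-.06,.13,.03),(-.06,.11,.03),(.085,.13,.03),(.065,.11,.03),(-.06,-.041,.03),(-.06,-.061,.03)]
x,e=fit(p,c,F,[.55,0,.1]);print("frame",x,np.degrees(x[2]),e.round(2).tolist())
fx=x
# blank corners z=.035
R=np.array([[np.cos(x[2]),-np.sin(x[2])],[np.sin(x[2]),np.cos(x[2])]])
for n,q in zip("b1tl b1tr b1br b1bl b2tl b2tr b2br b2bl b3tl b3tr b3br b3bl".split(),f([(146,212),(265,196),(300,508),(181,522),(270,192),(388,176),(427,483),(310,498),(400,172),(518,154),(555,462),(437,476)],170,140)):
    X=px2w(p,q,.035); print(n,((R.T@(X[:2]-x[:2]))*1e3).round(1))
X=px2w(p,(333,141),.038);print("tin",X, "cup",px2w(p,(148,187),.03))
for q in [(124,283),(207,288),(208,248),(152,235)]: print("box",px2w(p,q,.0),px2w(p,q,.1))
# side fit of frame
s=camera_params("side")
g=f([(577,475+8),],200,185,7)
im=cv2.imread("pics/top0.png")
E
```

```text
wedge [ 0.52753022 -0.39543187 -0.30684399] -17.580865443616386 [[-0.04, -0.4], [0.09, -0.19], [0.24, 0.2], [-0.29, 0.36]]
frame [ 0.59114447 -0.16164251  0.13192881] 7.558964136128128 [[0.42, -0.0], [0.08, -0.48], [-0.85, 0.1], [-0.44, -0.45], [-0.19, -0.61], [0.94, 1.39]]
b1tl [ 62.  106.6]
b1tr [60.9 68. ]
b1br [-40.6  70.4]
b1bl [-39.1 108.2]
b2tl [62.  66.3]
b2tr [61.  28.1]
b2br [-39.1  29.7]
b2bl [-38.   66.8]
b3tl [61.7 24.1]
b3tr [ 61.3 -14. ]
b3br [-38.9 -11. ]
b3bl [-37.4  26.3]
tin [ 0.69221662 -0.42050118  0.038     ] cup [0.58800317 0.05638077 0.03      ]
box [0.34515448 0.12384422 0.        ] [0.34952829 0.0889249  0.1       ]
box [ 0.33063597 -0.09084758  0.        ] [ 0.33638804 -0.10538595  0.1       ]
box [ 0.43088836 -0.0940907   0.        ] [ 0.42712335 -0.1083212   0.1       ]
box [0.46695544 0.05194876 0.        ] [0.45976654 0.02385456 0.1       ]
```

move_arm([
  [[50,20,0,0,0,-8,85],[100,40,0,0,0,-16,85],[150,60,0,0,0,-24,85],[200,84,0,0,0,-32,85],[248,104,-20,0,0,-38.4,85],[248,104,-40,0,0,-38.4,85],[248,104,-40,0,0,-38.4,85],[248,104,-40,0,0,-38.4,85]],
], force=40)

```text
t: 1.15
eef_pos: [0.4928, -0.3889, 0.1686]
ee_rot: [0.0, 0.995, -0.104, 0.0]
ft_force: [-0.8, -0.9, 0.0]
grip_width: 0.0848
```

Run:
```python
from h import *
s=get_state();p=camera_params("wrist");im=capture("wrist")[:,:,::-1]
print(s["t"],s["eef_pos"],s["ee_rot"],s["q"])
np.savez("w1.npz",**{k:np.array(v) for k,v in p.items()})
cv2.imwrite("pics/w1.png",im); crop(im,0,0,512,384,1.5,"pics/w1b.png")
```

```text
1.15 [ 0.49284152 -0.38889503  0.16858729] [ 2.84110467e-04  9.94549694e-01 -1.04262723e-01  3.32571177e-04] [-7.26351522e-01  5.04219217e-01  1.32907397e+00 -7.69913715e-05
  1.30742783e+00  1.05336995e+00]
```

View pics/w1b.png

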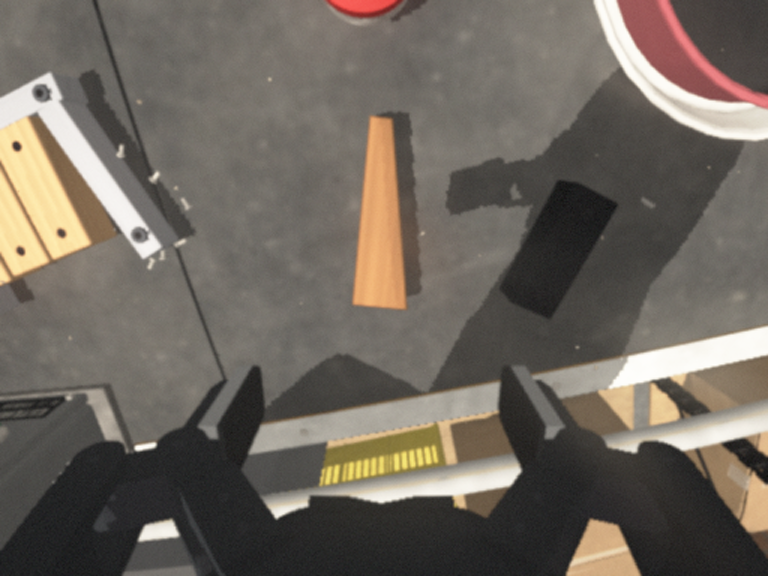

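Run:
```python
from h import *
im=cv2.imread("pics/w1.png")
crop(im,215,65,75,150,5,"pics/c1.png"); crop(im,0,35,130,160,5,"pics/c2.png")
```

```text
(no output)
```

View pics/c1.png

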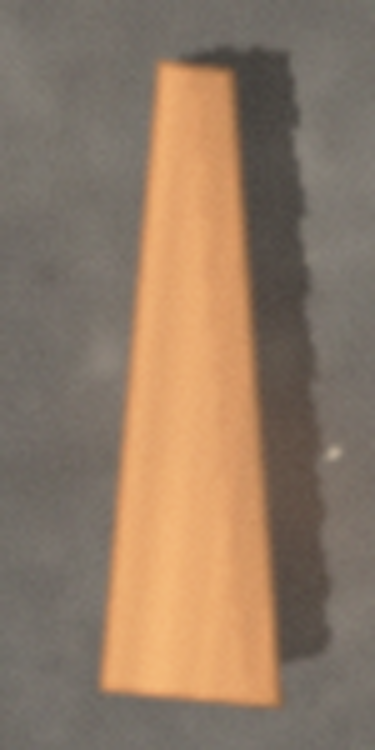

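View pics/c2.png

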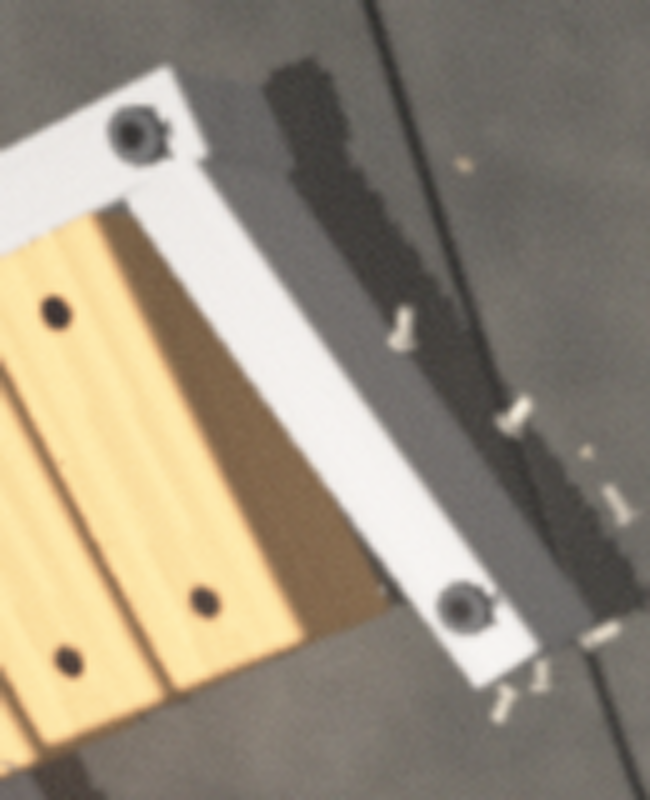

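Run:
```python
from h import *
p=dict(np.load("w1.npz")); p["k1"]=float(p["k1"])
f=lambda c,x0,y0,s=5:np.array([[x0+(a+.5)/s-.5,y0+(b+.5)/s-.5] for a,b in c])
W=[(.07,.015,.03),(.07,-.001,.03),(-.07,.015,.03),(-.07,-.029,.03)]
x,e=fit(p,f([(159,62),(235,68),(101,690),(280,705)],215,65),W,[.5,-.4,-.2]);print("wedge",x,np.degrees(x[2]),e.round(2).tolist())
fr=np.array([.59114,-.16164,.13193])
R=np.array([[np.cos(fr[2]),-np.sin(fr[2])],[np.sin(fr[2]),np.cos(fr[2])]])
for n,q,z in [("rail in front",(478,690),.03),("rail out front",(543,648),.03),("rail in back",(130,205),.03),("backrail in r",(205,155),.03),("backrail out r",(170,65),.03),("b3 fr",(304,637),.035),("b3 br",(97,213),.035),("b3 fl",(170,693),.035)]:
    X=px2w(p,f([q],0,35)[0],z); print(n,X.round(4),((R.T@(X[:2]-fr[:2]))*1e3).round(1))
```

```text
wedge [ 0.52813136 -0.39605417 -0.3176429 ] -18.199597803268755 [[-0.18, -1.04], [0.08, -0.45], [-0.67, 0.58], [0.79, 1.38]]
rail in front [ 0.5361 -0.211   0.03  ] [-61.1 -41.7]
rail out front [ 0.542  -0.2298  0.03  ] [-57.6 -61.1]
rail in back [ 0.6549 -0.1721  0.03  ] [ 61.9 -18.8]
backrail in r [ 0.6599 -0.1932  0.03  ] [ 64.  -40.3]
backrail out r [ 0.6788 -0.1922  0.03  ] [ 82.9 -41.9]
b3 fr [ 0.5572 -0.1781  0.035 ] [-35.8 -11.9]
b3 br [ 0.6541 -0.1677  0.035 ] [ 61.6 -14.3]
b3 fl [ 0.5522 -0.1398  0.035 ] [-35.7  26.8]
```

move_arm([
  [[0,0,-50,0,0,0,85],[0,0,-100,0,0,0,85],[0,0,-140,0,0,0,85],[0,0,-156,0,0,0,80],[0,0,-164,0,0,0,70],[0,0,-165,0,0,0,60],[0,0,-165,0,0,0,55],[0,0,-165,0,0,0,55]],
], force=30)

```text
t: 2.2
eef_pos: [0.4934, -0.3887, 0.0036]
ee_rot: [0.0, 0.995, -0.104, 0.001]
ft_force: [-0.1, 0.2, 0.2]
grip_width: 0.0552
```

Run:
```python
from h import *
s=get_state();p=camera_params("wrist");im=capture("wrist")[:,:,::-1]
print(s["t"],s["eef_pos"],s["grip_width"],s["ft_force"])
crop(im,0,0,512,384,1.5,"pics/w2b.png")
```

```text
2.2 [ 0.4934137  -0.38865572  0.00363256] 0.05519616122463365 [-0.13366479  0.22223143  0.22415452]
```

View pics/w2b.png

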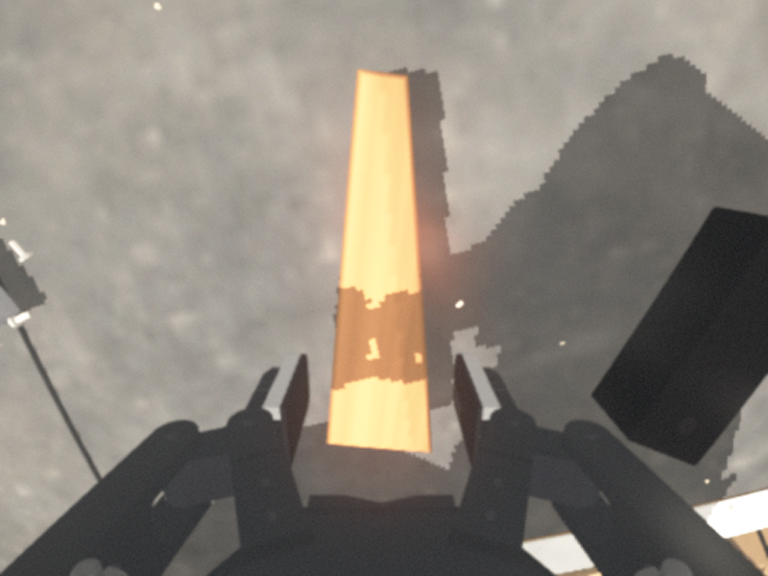

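The wedge is centred between the fingers, thick end at (380,447), and nothing else is near them. I'll close and lift slightly.

move_arm([
  [[0,0,0,0,0,0,45],[0,0,0,0,0,0,35],[0,0,0,0,0,0,30],[0,0,0,0,0,0,30],[0,0,4,0,0,0,30],[0,0,10,0,0,0,30],[0,0,10,0,0,0,30]],
], force=30)

```text
t: 3.12
eef_pos: [0.4933, -0.3886, 0.0133]
ee_rot: [0.0, 0.995, -0.104, 0.0]
ft_force: [-0.6, -0.4, -0.9]
grip_width: 0.0353
```

Run:
```python
from h import *
s=get_state();p=camera_params("wrist");im=capture("wrist")[:,:,::-1]
print(s["t"],s["eef_pos"],s["ee_rot"],s["grip_width"],s["ft_force"])
np.savez("w3.npz",**{k:np.array(v) for k,v in p.items()})
cv2.imwrite("pics/w3.png",im);crop(im,0,0,512,384,1.5,"pics/w3b.png")
```

```text
3.125 [ 0.49328865 -0.38860251  0.01331714] [ 2.90123714e-04  9.94577097e-01 -1.04000768e-01  3.93767259e-04] 0.03528412253388765 [-0.62824335 -0.39325647 -0.93154899]
```

View pics/w3b.png

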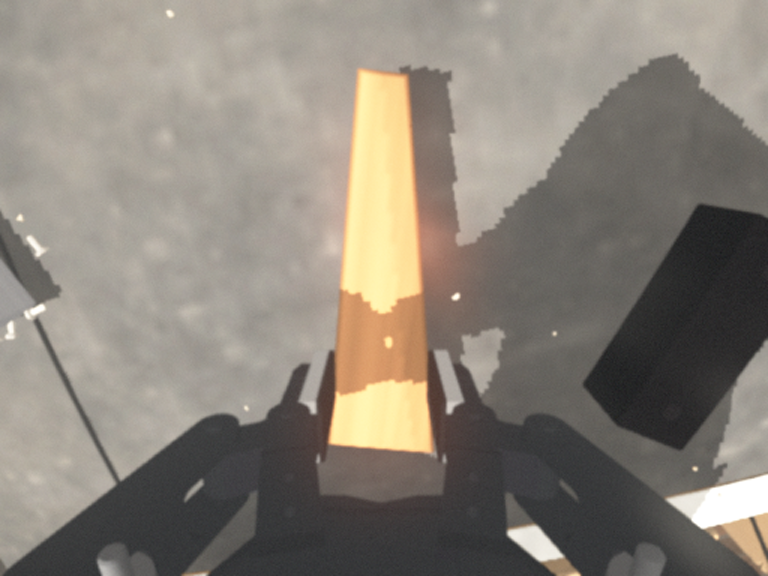

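Run:
```python
from h import *
p=dict(np.load("w3.npz")); p["k1"]=float(p["k1"])
uv=np.array([[359,70],[408,74],[329,444],[434,453]])
uv=(uv+.5)/1.5-.5
W=[(.07,.015,.04),(.07,-.001,.04),(-.07,.015,.04),(-.07,-.029,.04)]
x,e=fit(p,uv,W,[.5,-.4,-.2]);print("wedge",x,np.degrees(x[2]),e.round(2).tolist())
r=2*np.degrees(np.arctan2(-.1040,.99458));print("heading",r)
tc=np.array([.49329,-.38860])
a=x[2];R=lambda a:np.array([[np.cos(a),-np.sin(a)],[np.sin(a),np.cos(a)]])
g=R(a).T@(tc-x[:2]);print("grasp in wedge mm",g*1e3)
fr=np.array([.59114,-.16164,.13193])
for d in (-150,-120,-45,-35,0):
  o=fr[:2]+R(fr[2])@np.array([-.025+d/1e3,-.019-0.000])
  t=o+R(fr[2])@g
  print(d,"wedge o",o.round(4),"tcp",t.round(4),"shift",((t-tc)*1e3).round(1),"turn",np.degrees(fr[2]-a))
print("x dir",R(fr[2])[:,0])
```

```text
wedge [ 0.52749691 -0.39632189 -0.31076385] -17.80545690829682 [[-1.01, -1.92], [0.98, -0.73], [-0.62, 2.46], [0.66, 2.35]]
heading -11.939078489204842
grasp in wedge mm [-34.92965427  -3.10798097]
-150 wedge o [ 0.4202 -0.2035] tcp [ 0.3859 -0.2112] shift [-107.3  177.4] turn 25.36448909945777
-120 wedge o [ 0.4499 -0.1995] tcp [ 0.4157 -0.2072] shift [-77.6 181.4] turn 25.36448909945777
-45 wedge o [ 0.5242 -0.1897] tcp [ 0.49   -0.1974] shift [ -3.3 191.2] turn 25.36448909945777
-35 wedge o [ 0.5342 -0.1884] tcp [ 0.4999 -0.196 ] shift [  6.7 192.6] turn 25.36448909945777
0 wedge o [ 0.5689 -0.1838] tcp [ 0.5346 -0.1914] shift [ 41.3 197.2] turn 25.36448909945777
x dir [0.99130985 0.13154761]
```

move_arm([
  [[-20,20,5,0,0,2,30],[-40,45,5,0,0,6,30],[-60,75,5,0,0,11,30],[-78,105,5,0,0,16,30],[-90,135,5,0,0,21,30],[-96,166,5,0,0,25.4,30],[-96,166,5,0,0,25.4,30],[-96,166,5,0,0,25.4,30]],
])

```text
t: 4.18
eef_pos: [0.3974, -0.2228, 0.0179]
ee_rot: [0.0, 0.993, 0.117, 0.0]
ft_force: [0.9, -1.0, -0.9]
grip_width: 0.035
```

Run:
```python
from h import *
s=get_state();p=camera_params("wrist");im=capture("wrist")[:,:,::-1]
print(s["t"],s["eef_pos"],s["ee_rot"],s["grip_width"],s["ft_force"])
np.savez("w4.npz",**{k:np.array(v) for k,v in p.items()})
cv2.imwrite("pics/w4.png",im);crop(im,0,0,512,384,1.5,"pics/w4b.png")
im=capture("top")[:,:,::-1];cv2.imwrite("pics/t4.png",im);crop(im,160,140,130,110,6,"pics/t4b.png")
```

```text
4.175 [ 0.39742744 -0.22284341  0.01787274] [2.58982131e-04 9.93146269e-01 1.16877519e-01 2.59982459e-04] 0.035003035938983136 [ 0.87931774 -1.04715114 -0.922961  ]
```

View pics/w4b.png

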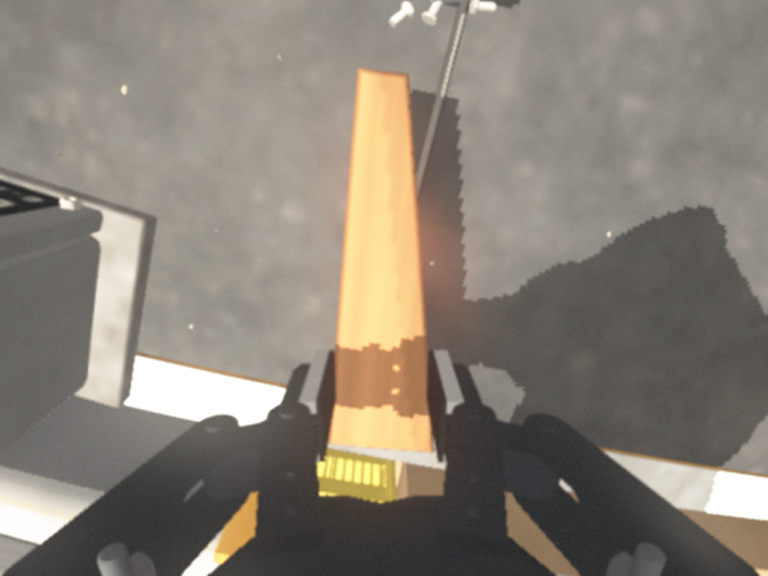

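View pics/t4b.png

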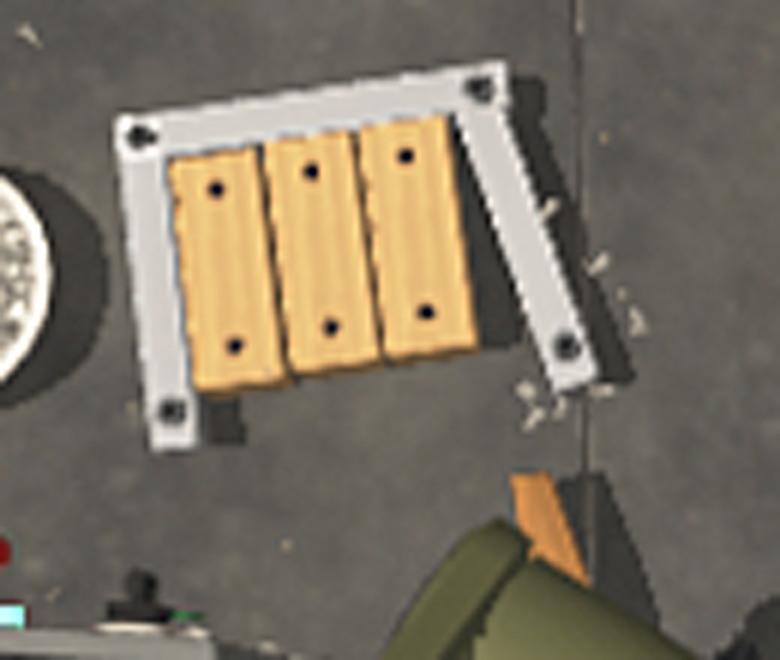

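Run:
```python
from h import *
p=camera_params("top")
fr=np.array([.59114,-.16164,.13193]);a=fr[2];R=np.array([[np.cos(a),-np.sin(a)],[np.sin(a),np.cos(a)]])
z=.03+.0145
for n,q,z in [("tipL",(511,475),z),("tipR",(547,474),z),("railin",(556,395),.03),("b3fr",(478,349),.035),("riv",(527,390),0),("riv",(532,412),0)]:
    X=px2w(p,(160+(q[0]+.5)/6-.5,140+(q[1]+.5)/6-.5),z); print(n,X.round(4),((R.T@(X[:2]-fr[:2]))*1e3).round(1))
print("expect tip", (-25-140+70), -19-13+15,-19-13-1)
im=cv2.imread("pics/w4.png");crop(im,220,0,130,80,6,"pics/c4.png")
p=dict(np.load("w4.npz")); p["k1"]=float(p["k1"])
uv=(np.array([[359,70],[408,74]])+.5)/1.5-.5
for q in uv:
    X=px2w(p,q,.0445);print(X.round(4),((R.T@(X[:2]-fr[:2]))*1e3).round(1))
for q in uv*0+[[400,12],[430,12]]:
    X=px2w(p,(q+.5)/1.5-.5,.0);print(X.round(4),((R.T@(X[:2]-fr[:2]))*1e3).round(1))
```

```text
tipL [ 0.4988 -0.1917  0.0445] [-95.5 -17.7]
tipR [ 0.4988 -0.2065  0.0445] [-97.4 -32.3]
railin [ 0.5334 -0.2104  0.03  ] [-63.7 -40.8]
b3fr [ 0.5529 -0.1784  0.035 ] [-40.1 -11.6]
riv [ 0.54  -0.197  0.   ] [-55.3 -28.3]
riv [ 0.5304 -0.199   0.    ] [-65.1 -29. ]
expect tip -95 -17 -33
[ 0.4984 -0.1921  0.0445] [-95.9 -18. ]
[ 0.5008 -0.207   0.0445] [-95.5 -33.1]
[ 0.5303 -0.1992  0.    ] [-65.2 -29.2]
[ 0.5331 -0.2107  0.    ] [-63.9 -41. ]
```

View pics/c4.png

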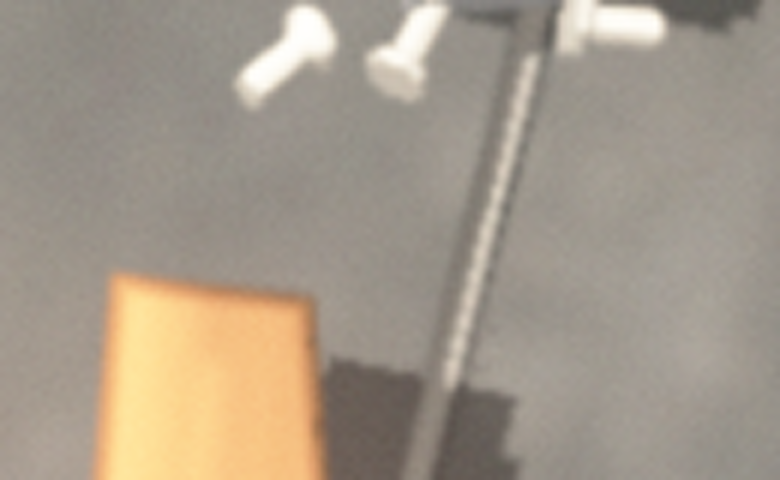

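move_arm([
  [[0,0,-8,0,0,0,30],[0,0,-14.5,0,0,0,30],[15,2,-14.5,0,0,0,30],[30,4.2,-14.5,0,0,0,30],[44,6.5,-14.5,0,0,0,30],[54.4,8.2,-14.5,0,0,0,30],[54.4,8.2,-14.5,0,0,0,30]],
])

```text
t: 5.15
eef_pos: [0.452, -0.214, 0.0031]
ee_rot: [0.0, 0.993, 0.118, 0.0]
ft_force: [0.2, -1.1, -0.4]
grip_width: 0.0348
```

Run:
```python
from h import *
s=get_state();p=camera_params("wrist");im=capture("wrist")[:,:,::-1]
print(s["t"],s["eef_pos"],s["ee_rot"],s["grip_width"],s["ft_force"])
crop(im,100,0,256,192,3,"pics/w5b.png")
im=capture("top")[:,:,::-1];cv2.imwrite("pics/t5.png",im);crop(im,160,140,130,110,6,"pics/t5b.png")
```

```text
5.15 [ 0.45201859 -0.21395702  0.00306993] [2.10771196e-05 9.93065897e-01 1.17559010e-01 4.40003124e-05] 0.034791297141049844 [ 0.23137911 -1.08671645 -0.38264614]
```

View pics/w5b.png

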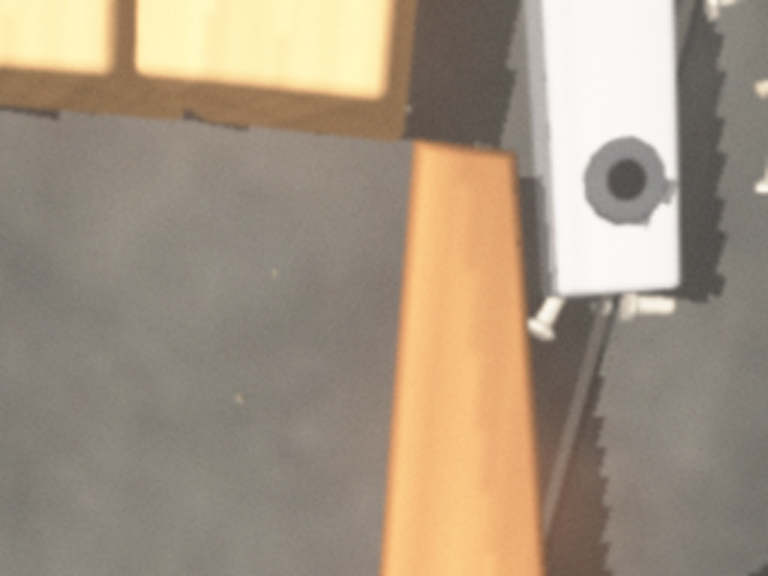

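View pics/t5b.png

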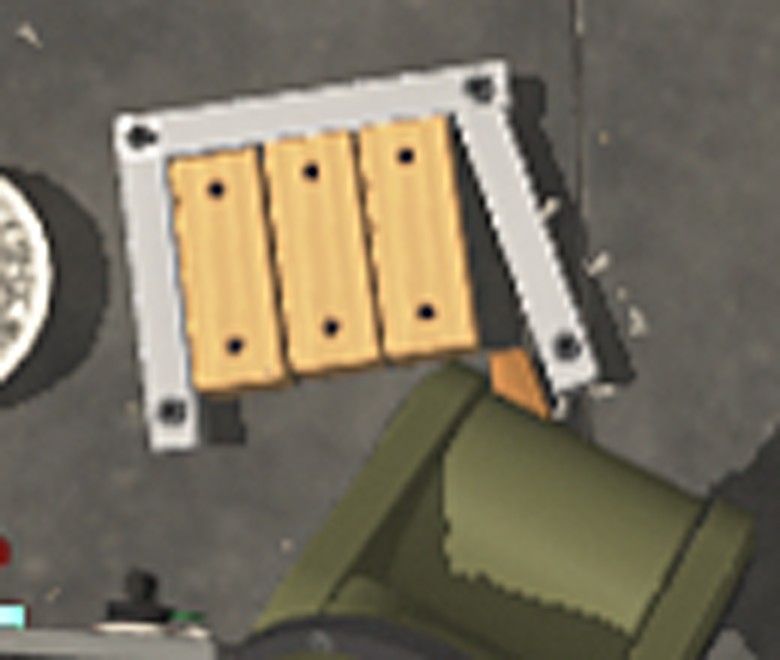

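move_arm([
  [[8,1.5,0,0,0,0,30],[16,3.2,0,0,0,0,30],[22,4.7,0,0,0,0,30],[26,5.7,0,0,0,0,30],[30,6.6,0,0,0,0,30],[30,6.6,0,0,0,0,30]],
])

```text
t: 6.0
eef_pos: [0.4816, -0.2075, 0.0032]
ee_rot: [0.0, 0.993, 0.117, 0.0]
ft_force: [0.2, 0.3, -1.0]
grip_width: 0.035
```

Run:
```python
from h import *
s=get_state();p=camera_params("wrist");im=capture("wrist")[:,:,::-1]
print(s["t"],s["eef_pos"],s["ee_rot"],s["grip_width"],s["ft_force"])
crop(im,100,0,256,192,3,"pics/w6b.png")
```

```text
6.0 [ 0.48160716 -0.20752353  0.00315236] [1.52628388e-05 9.93097861e-01 1.17288695e-01 1.71676810e-05] 0.03502136903492066 [ 0.19082173  0.3005436  -1.0305657 ]
```

View pics/w6b.png

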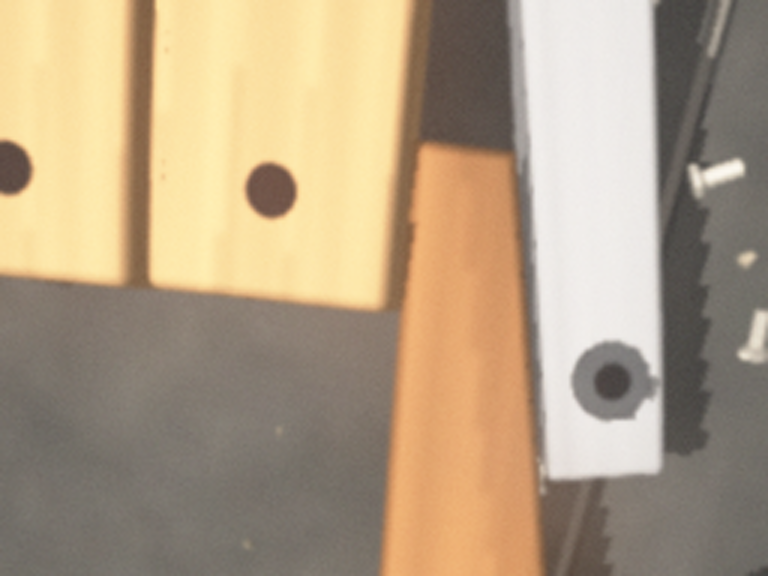

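move_arm([
  [[3,0.7,0,0,0,0,30],[6,1.4,0,0,0,0,30],[9,2.1,0,0,0,0,30],[9,2.1,0,0,0,0,30]],
])

```text
t: 6.55
eef_pos: [0.4907, -0.2054, 0.0032]
ee_rot: [0.0, 0.993, 0.117, 0.0]
ft_force: [-0.5, 0.8, -0.5]
grip_width: 0.0352
```

Run:
```python
from h import *
s=get_state();p=camera_params("wrist");im=capture("wrist")[:,:,::-1]
print(s["t"],s["eef_pos"],s["ee_rot"],s["grip_width"],s["ft_force"])
crop(im,100,0,256,192,3,"pics/w7b.png")
```

```text
6.55 [ 0.49067039 -0.20541561  0.00318365] [2.51890724e-05 9.93099832e-01 1.17271984e-01 7.04164320e-05] 0.03520860946358882 [-0.50808355  0.8130233  -0.52407219]
```

View pics/w7b.png

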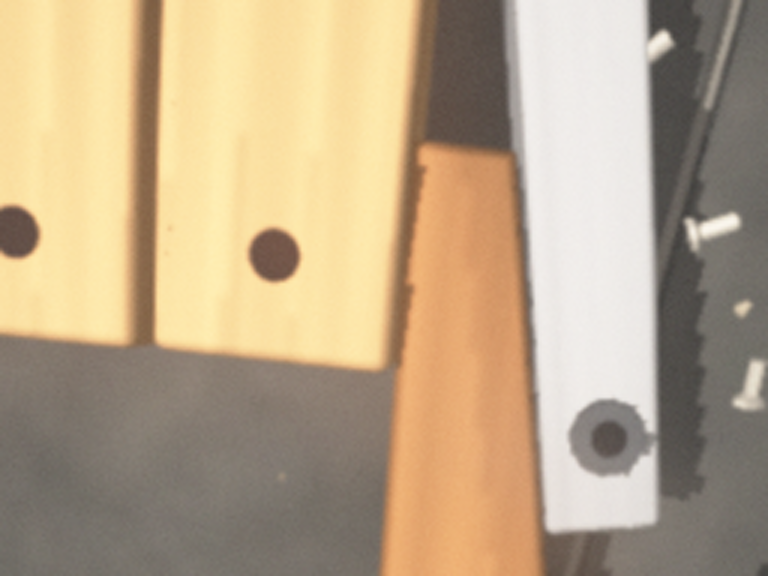

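move_arm([
  [[0,0,0,0,0,0,45],[0,0,0,0,0,0,55],[0,0,0,0,0,0,60],[0,0,25,0,0,0,60],[0,0,60,0,0,0,60],[-20,-5,62,0,0,0,30],[-40,-10,62,0,0,0,0],[-60,-12.5,62,1.3,-9.9,0,0],[-60,-12.5,62,1.3,-9.9,0,0],[-60,-12.5,62,1.3,-9.9,0,0]],
])

```text
t: 7.85
eef_pos: [0.4309, -0.2185, 0.0658]
ee_rot: [-0.001, 0.989, 0.117, 0.087]
ft_force: [0.8, -0.0, 0.8]
grip_width: -0.0
```

Run:
```python
from h import *
s=get_state();p=camera_params("wrist");im=capture("wrist")[:,:,::-1]
print(s["t"],s["eef_pos"],s["ee_rot"],s["grip_width"],s["ft_force"])
np.savez("w8.npz",**{k:np.array(v) for k,v in p.items()})
cv2.imwrite("pics/w8.png",im);crop(im,0,0,512,384,1.5,"pics/w8b.png")
```

```text
7.85 [ 0.43092328 -0.21845492  0.06575926] [-7.37863832e-04  9.89368346e-01  1.16500213e-01  8.70484412e-02] -2.786757881682665e-05 [ 0.84305218 -0.04341498  0.79173824]
```

View pics/w8b.png

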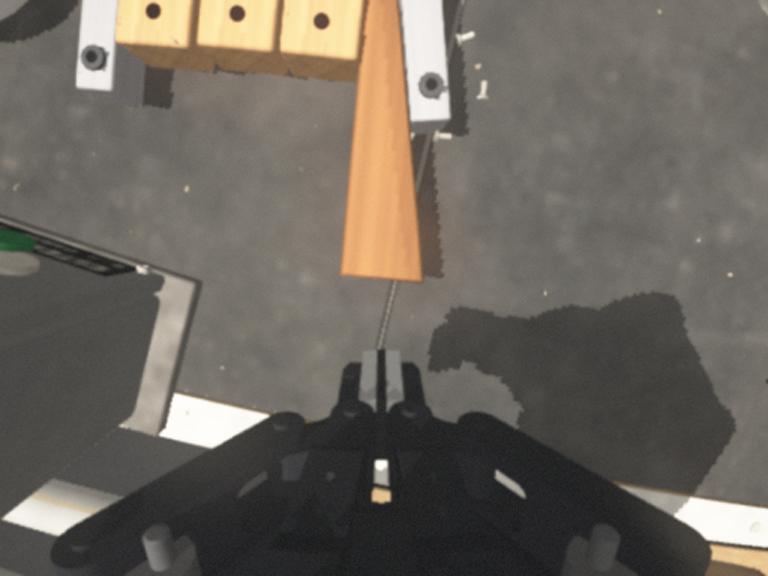

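Run:
```python
from h import *
p=dict(np.load("w8.npz")); p["k1"]=float(p["k1"])
fr=np.array([.59114,-.16164,.13193]);a=fr[2];R=np.array([[np.cos(a),-np.sin(a)],[np.sin(a),np.cos(a)]])
for q,z in [((341,273),.03),((422,279),.03),((380,350),.066)]:
    X=px2w(p,(np.array(q)+.5)/1.5-.5,z);print(X.round(4),((R.T@(X[:2]-fr[:2]))*1e3).round(1))
print(R.T@(np.array([.43092,-.21845])-fr[:2]))
```

```text
[ 0.4541 -0.193   0.03  ] [-140.  -13.]
[ 0.4606 -0.2344  0.03  ] [-139.   -54.9]
[ 0.429  -0.2189  0.066 ] [-168.2  -35.4]
[-0.16630088 -0.03523975]
```

move_arm([
  [[0,0,-30,0,0,0,0],[0,0,-50,0,0,0,0],[0,0,-54.5,0,0,0,0],[5,0.7,-54.5,0,0,0,0],[10,1.3,-54.5,0,0,0,0],[14,2,-54.5,0,0,0,0],[14,2,-54.5,0,0,0,0]],
])

```text
t: 8.78
eef_pos: [0.4449, -0.216, 0.011]
ee_rot: [-0.001, 0.989, 0.117, 0.087]
ft_force: [0.8, -0.7, 0.2]
grip_width: 0.0001
```

Run:
```python
from h import *
s=get_state();p=camera_params("wrist");im=capture("wrist")[:,:,::-1]
print(s["t"],s["eef_pos"],s["ft_force"])
crop(im,100,150,256,150,3,"pics/w9b.png")
```

```text
8.775 [ 0.44488227 -0.21597054  0.0110031 ] [ 0.80142869 -0.72865067  0.20593129]
```

View pics/w9b.png

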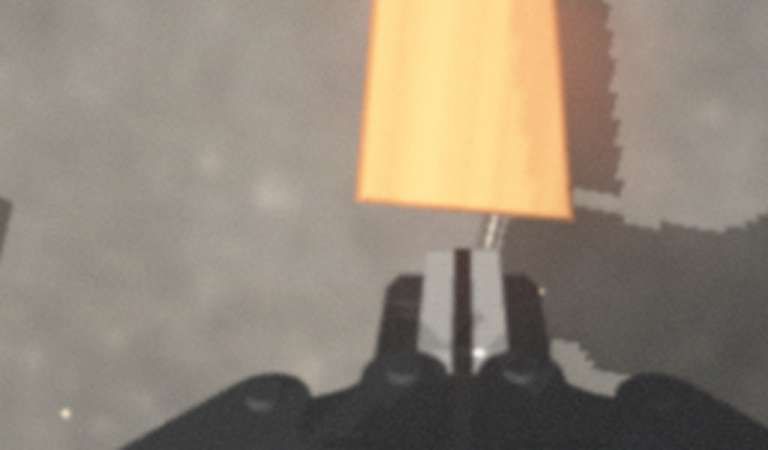

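move_arm([
  [[3,0.4,0,0,0,0,0],[6,0.8,0,0,0,0,0],[8,1.1,0,0,0,0,0],[10,1.4,0,0,0,0,0],[12,1.8,0,0,0,0,0],[14,2.3,0,0,0,0,0],[14,2.3,0,0,0,0,0]],
])

```text
t: 9.7
eef_pos: [0.4586, -0.2136, 0.0107]
ee_rot: [-0.001, 0.989, 0.117, 0.087]
ft_force: [-0.4, 0.2, -0.2]
grip_width: 0.0
```

Run:
```python
from h import *
s=get_state();im=capture("wrist")[:,:,::-1]
print(s["t"],s["eef_pos"],s["ft_force"])
crop(im,100,0,256,250,2.4,"pics/w10b.png")
```

```text
9.7 [ 0.45856504 -0.21364322  0.01066799] [-0.38983708  0.21613475 -0.1777349 ]
```

View pics/w10b.png

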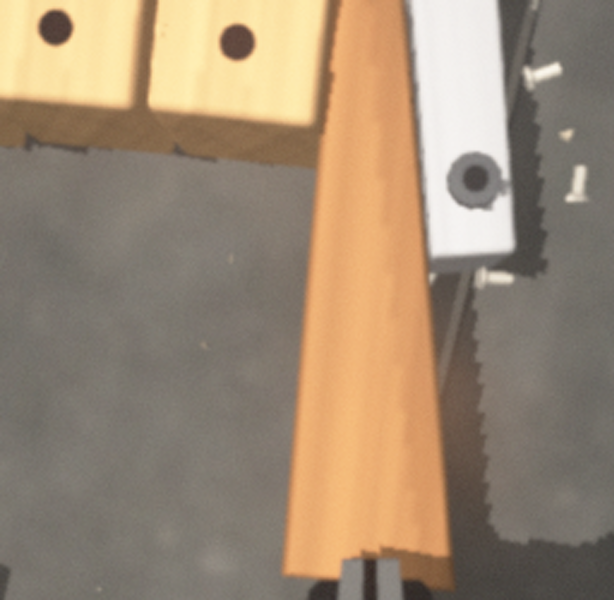

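move_arm([
  [[2,0.5,0,0,0,0,0],[4,1,0,0,0,0,0],[6,1.6,0,0,0,0,0],[8,2.2,0,0,0,0,0],[10,2.9,0,0,0,0,0],[12,3.5,0,0,0,0,0],[14,4.1,0,0,0,0,0]],
])

```text
t: 10.62
eef_pos: [0.4726, -0.2095, 0.0107]
ee_rot: [-0.001, 0.989, 0.117, 0.087]
ft_force: [-0.8, 0.7, -0.3]
grip_width: -0.0002
```

Run:
```python
from h import *
s=get_state();im=capture("wrist")[:,:,::-1]
print(s["t"],s["eef_pos"],s["ft_force"])
crop(im,100,0,256,250,2.4,"pics/w11b.png")
```

```text
10.625 [ 0.47257089 -0.20952236  0.01065606] [-0.80515975  0.73047845 -0.30721724]
```

View pics/w11b.png

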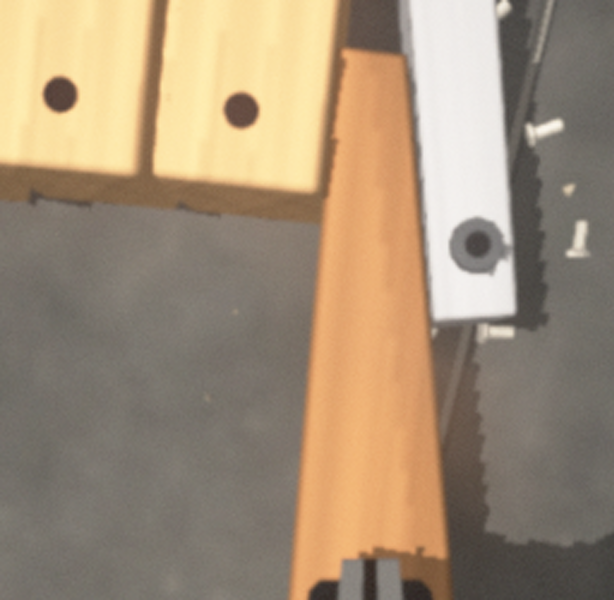

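Run:
```python
from h import *
s=get_state();p=camera_params("wrist");im=capture("wrist")[:,:,::-1]
np.savez("w12.npz",**{k:np.array(v) for k,v in p.items()})
crop(im,180,180,160,120,5,"pics/w12b.png")
im=capture("side")[:,:,::-1]
crop(im,190,110,160,120,5,"pics/s12b.png")
print(w2px(p,[s["eef_pos"]]))
```

```text
[[253.17012662 230.225917  ]]
```

View pics/w12b.png

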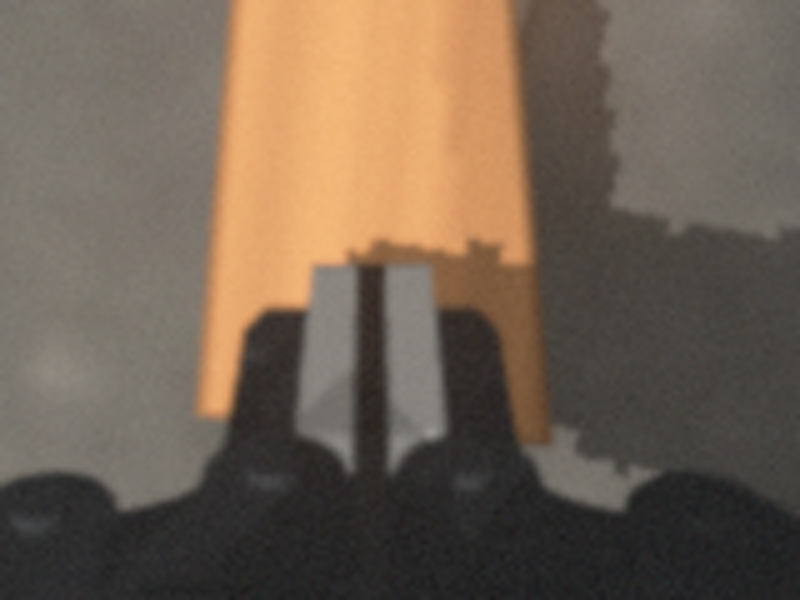

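View pics/s12b.png

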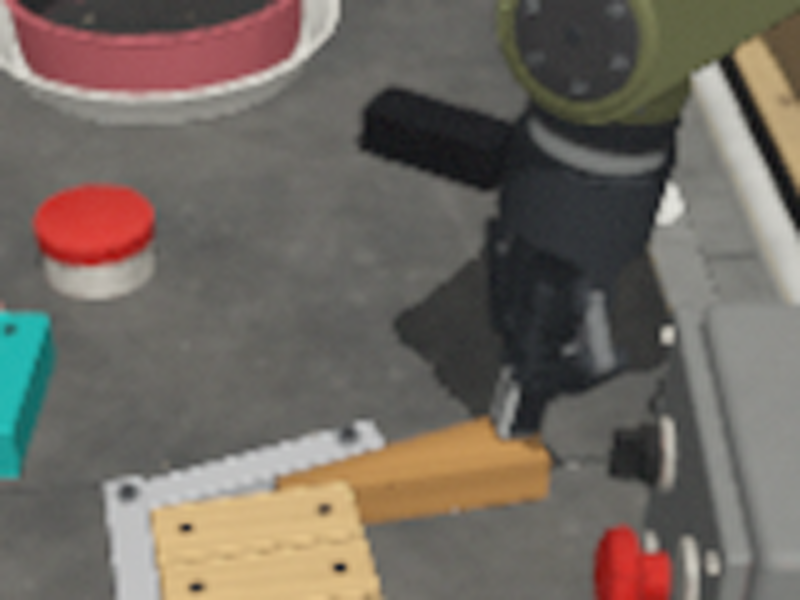

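Run:
```python
from h import *
p=dict(np.load("w12.npz")); p["k1"]=float(p["k1"])
fr=np.array([.59114,-.16164,.13193]);a=fr[2];R=np.array([[np.cos(a),-np.sin(a)],[np.sin(a),np.cos(a)]])
for q,z in [((198,415),.03),((550,440),.03),((370,265),.03),((370,265),.011)]:
    X=px2w(p,180+(np.array(q)+.5)/5-.5,z);print(X.round(4),((R.T@(X[:2]-fr[:2]))*1e3).round(1))
s=get_state();X=s["eef_pos"];print(X,(R.T@(X[:2]-fr[:2])*1e3).round(1),s["joint_efforts"])
```

```text
[ 0.4539 -0.1927  0.03  ] [-140.1  -12.7]
[ 0.4603 -0.2347  0.03  ] [-139.4  -55.3]
[ 0.4767 -0.2085  0.03  ] [-119.6  -31.4]
[ 0.4713 -0.2101  0.011 ] [-125.1  -32.3]
[ 0.47251555 -0.20955849  0.01068225] [-123.9  -31.9] [ 1.08244093e-01 -5.14103651e+01 -2.63480079e+01  2.28298064e-01
 -3.48298224e-01  3.14434874e-02]
```

Run:
```python
from h import *
p=camera_params("side");X=get_state()["eef_pos"]
for z in (.0107,.03,.04): print(z,w2px(p,[[X[0],X[1],z]]))
from scipy.spatial.transform import Rotation as Ro
fr=np.array([.59114,-.16164,.13193]);a=fr[2];R=np.array([[np.cos(a),-np.sin(a)],[np.sin(a),np.cos(a)]])
P=[]
for x,y in [(-.07,.015),(-.07,-.029),(.07,.015)]:
  for z in (0,.03):
    f=R@np.array([-.07+x,-.019-.0085+y])+fr[:2]; P.append([f[0],f[1],z])
print(((w2px(p,P)-[190,110]+.5)*5).round(0).tolist())
print(((w2px(p,[[X[0],X[1],z] for z in (.0107,.03)])-[190,110]+.5)*5).round(0).tolist())
```

```text
0.0107 [[290.63823603 202.86837774]]
0.03 [[291.0074198  197.33532006]]
0.04 [[291.20262688 194.40852505]]
[[544.0, 502.0], [548.0, 459.0], [522.0, 448.0], [525.0, 405.0], [280.0, 541.0], [278.0, 498.0]]
[[506.0, 467.0], [508.0, 439.0]]
```

Run:
```python
from h import *
from scipy.spatial.transform import Rotation as Ro
p=dict(np.load("w12.npz")); p["k1"]=float(p["k1"])
s=get_state();q=s["ee_rot"];T=Ro.from_quat([q[1],q[2],q[3],q[0]]).as_matrix();X=s["eef_pos"]
print(T.round(3))
c=-p["R"].T@p["t"];print("cam in tool",T.T@(c-X))
for tx in (-11,0,11):
  for tz in (0,-10,-20,-30,-40,-50): print(tx,tz,w2px(p,[X+T@np.array([tx,0,tz])/1e3]).round(1).tolist())
```

```text
[[ 0.958  0.231  0.172]
 [ 0.231 -0.973  0.023]
 [ 0.172  0.018 -0.985]]
cam in tool [ 8.05316923e-02  1.13356379e-04 -1.65750703e-01]
-11 0 [[253.2, 245.4]]
-11 -10 [[253.2, 253.0]]
-11 -20 [[253.2, 261.6]]
-11 -30 [[253.2, 271.1]]
-11 -40 [[253.1, 281.7]]
-11 -50 [[253.1, 293.8]]
0 0 [[253.2, 230.6]]
0 -10 [[253.2, 237.6]]
0 -20 [[253.2, 245.4]]
0 -30 [[253.2, 254.2]]
0 -40 [[253.1, 264.1]]
0 -50 [[253.1, 275.4]]
11 0 [[253.2, 215.2]]
11 -10 [[253.2, 221.5]]
11 -20 [[253.2, 228.6]]
11 -30 [[253.1, 236.5]]
11 -40 [[253.1, 245.5]]
11 -50 [[253.1, 255.8]]
```

Run:
```python
from h import *
from scipy.spatial.transform import Rotation as Ro
p=camera_params("side")
s=get_state();q=s["ee_rot"];T=Ro.from_quat([q[1],q[2],q[3],q[0]]).as_matrix();X=s["eef_pos"]
for tx in (-11,0,11):
  for tz in (0,-20,-25,-40,-50): print(tx,tz,((w2px(p,[X+T@np.array([tx,0,tz])/1e3])-[190,110]+.5)*5).round(0).tolist())
im=capture("side")[:,:,::-1]
crop(im,270,150,50,60,12,"pics/s13b.png")
```

```text
-11 0 [[525.0, 465.0]]
-11 -20 [[533.0, 436.0]]
-11 -25 [[536.0, 429.0]]
-11 -40 [[542.0, 406.0]]
-11 -50 [[547.0, 391.0]]
0 0 [[506.0, 467.0]]
0 -20 [[514.0, 438.0]]
0 -25 [[516.0, 430.0]]
0 -40 [[523.0, 408.0]]
0 -50 [[527.0, 393.0]]
11 0 [[486.0, 468.0]]
11 -20 [[495.0, 439.0]]
11 -25 [[497.0, 432.0]]
11 -40 [[503.0, 409.0]]
11 -50 [[507.0, 394.0]]
```

View pics/s13b.png

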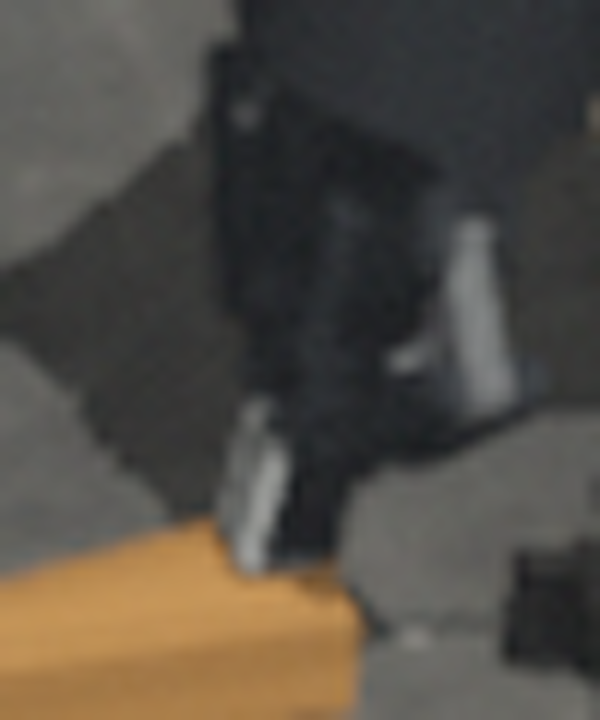

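move_arm([
  [[0,0,8,0,0,0,0],[-10,-2,15,0,0,0,0],[-28,-6,15,0,0,0,0],[-40,-8,10,0,0,0,0],[-40,-8,0,0,0,0,0],[-40,-8,0,0,0,0,0]],
])

```text
t: 11.58
eef_pos: [0.4323, -0.2174, 0.0098]
ee_rot: [-0.002, 0.989, 0.117, 0.087]
ft_force: [0.3, -0.1, 0.6]
grip_width: -0.0001
```

Run:
```python
from h import *
from scipy.spatial.transform import Rotation as Ro
p=camera_params("side")
s=get_state();q=s["ee_rot"];T=Ro.from_quat([q[1],q[2],q[3],q[0]]).as_matrix();X=s["eef_pos"];print(s["t"],X,s["ft_force"])
for tx in (-11,11):
  for tz in (0,-10,-20,-25): print(tx,tz,((w2px(p,[X+T@np.array([tx,0,tz])/1e3])-[265,150]+.5)*10).round(0).tolist())
im=capture("side")[:,:,::-1]
crop(im,265,150,60,60,10,"pics/s14b.png")
im=capture("wrist")[:,:,::-1]
crop(im,180,150,140,120,5,"pics/w14b.png")
```

```text
11.575 [ 0.43227003 -0.21736033  0.00982839] [ 0.27707167 -0.11687675  0.56535055]
-11 0 [[446.0, 506.0]]
-11 -10 [[455.0, 477.0]]
-11 -20 [[464.0, 448.0]]
-11 -25 [[469.0, 433.0]]
11 0 [[371.0, 512.0]]
11 -10 [[380.0, 483.0]]
11 -20 [[389.0, 454.0]]
11 -25 [[393.0, 439.0]]
```

View pics/s14b.png

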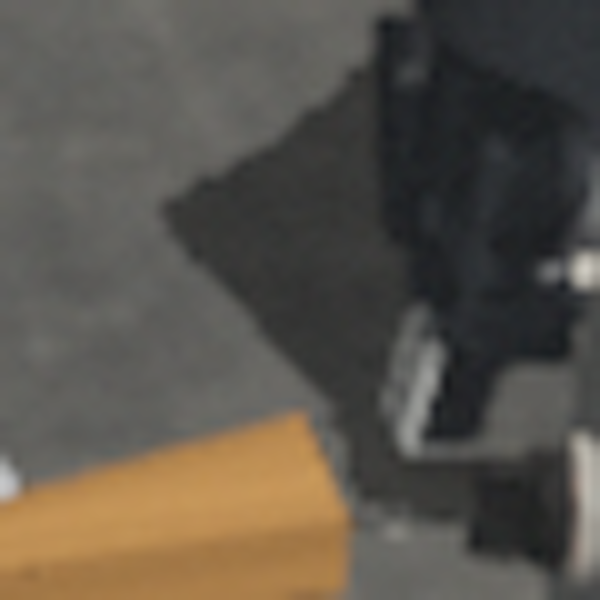

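View pics/w14b.png

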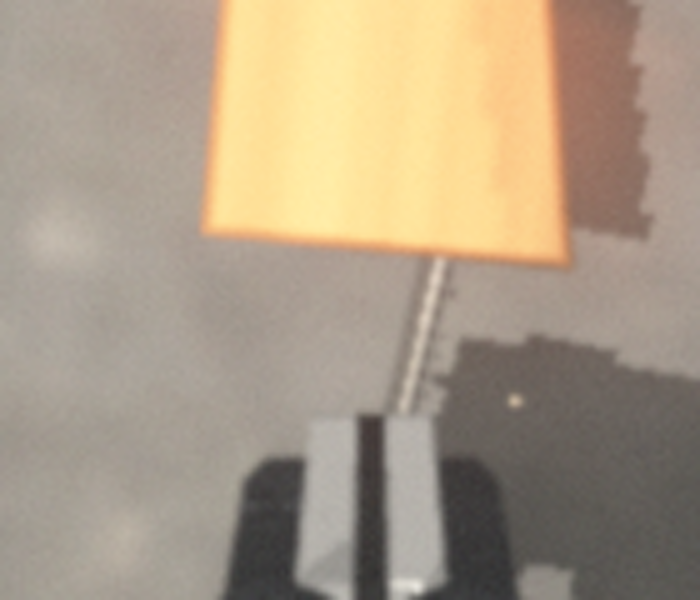

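move_arm([
  [[0,0,-4,0,0,0,0],[0,0,-8,0,0,0,0],[0,0,-10,0,0,0,0],[0,0,-10,0,0,0,0]],
])

```text
t: 12.18
eef_pos: [0.4324, -0.2175, 0.0005]
ee_rot: [-0.001, 0.989, 0.117, 0.087]
ft_force: [0.2, 0.7, 0.3]
grip_width: -0.0001
```

move_arm([
  [[0,0,-2,0,0,0,0],[0,0,-4,0,0,0,0],[0,0,-6,0,0,0,0],[0,0,-6,0,0,0,0]],
])

```text
t: 12.68
eef_pos: [0.4324, -0.2175, -0.0055]
ee_rot: [-0.001, 0.989, 0.117, 0.087]
ft_force: [-0.3, 0.3, 0.1]
grip_width: -0.0001
```

Run:
```python
from h import *
im=capture("side")[:,:,::-1]
crop(im,265,150,60,60,10,"pics/s15b.png")
print(get_state()["ft_force"])
```

```text
[ 0.08575775 -0.35234727  0.94613049]
```

View pics/s15b.png

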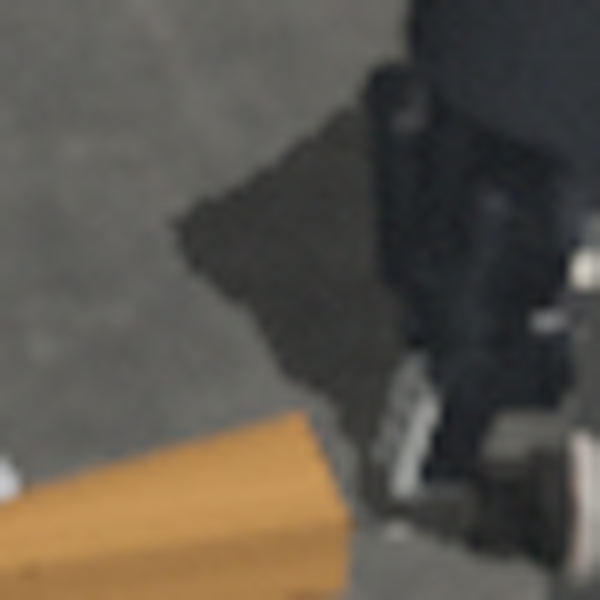

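move_arm([
  [[0,0,-2,0,0,0,0],[0,0,-4,0,0,0,0],[0,0,-6,0,0,0,0],[0,0,-6,0,0,0,0]],
])

```text
t: 13.22
eef_pos: [0.4323, -0.2175, -0.0115]
ee_rot: [-0.001, 0.989, 0.117, 0.087]
ft_force: [0.1, 0.4, -0.8]
grip_width: -0.0
```

move_arm([
  [[6,0.8,0,0,0,0,0],[12,1.6,0,0,0,0,0],[15,2,0,0,0,0,0],[18,2.4,0,0,0,0,0],[20,3,0,0,0,0,0],[22,3.6,0,0,0,0,0],[24,4.2,0,0,0,0,0],[24,4.2,0,0,0,0,0]],
])

```text
t: 14.22
eef_pos: [0.4565, -0.2133, -0.0113]
ee_rot: [-0.001, 0.989, 0.117, 0.087]
ft_force: [-0.3, 0.5, 0.3]
grip_width: -0.0
```

Run:
```python
from h import *
im=capture("wrist")[:,:,::-1]
print(get_state()["ft_force"])
crop(im,100,0,256,250,2.4,"pics/w16b.png")
```

```text
[-0.43331128  0.22698933  0.92223128]
```

View pics/w16b.png

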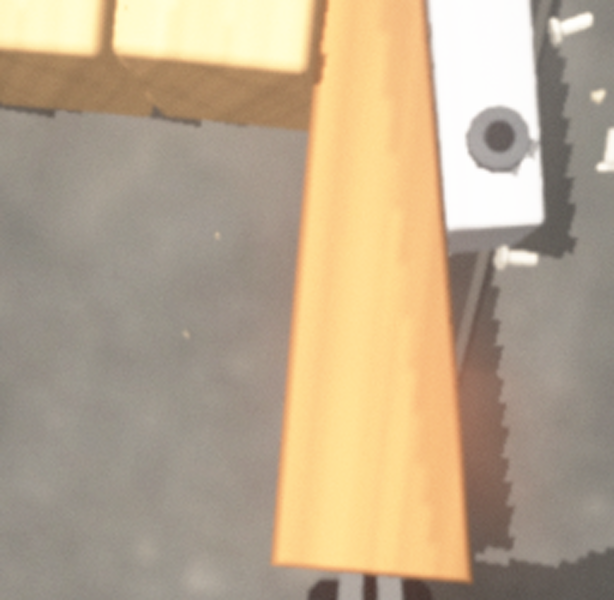

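move_arm([
  [[1.5,0.4,0,0,0,0,0],[3,0.9,0,0,0,0,0],[4.5,1.4,0,0,0,0,0],[6,1.9,0,0,0,0,0],[7.5,2.4,0,0,0,0,0],[9,2.9,0,0,0,0,0]],
])

```text
t: 15.02
eef_pos: [0.4654, -0.2103, -0.0114]
ee_rot: [-0.001, 0.989, 0.117, 0.087]
ft_force: [-4.9, 1.2, 1.8]
grip_width: -0.0001
```

Run:
```python
from h import *
im=capture("wrist")[:,:,::-1]
print(get_state()["ft_force"])
crop(im,100,0,256,250,2.4,"pics/w17b.png")
```

```text
[-4.11061375  1.63097679  1.21312796]
```

View pics/w17b.png

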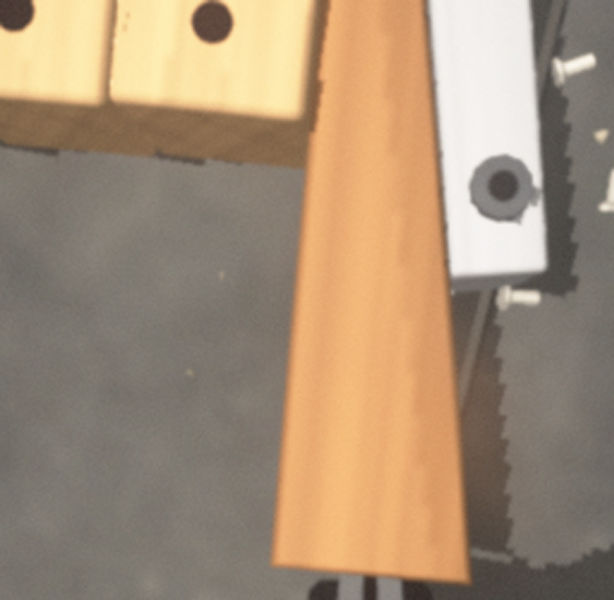

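move_arm([
  [[1.5,0.5,0,0,0,0,0],[3,1,0,0,0,0,0],[4.5,1.5,0,0,0,0,0],[6,2,0,0,0,0,0],[7.5,2.5,0,0,0,0,0],[9,3,0,0,0,0,0]],
])

```text
t: 15.82
eef_pos: [0.474, -0.2072, -0.0115]
ee_rot: [-0.002, 0.989, 0.117, 0.086]
ft_force: [-8.0, 1.9, 2.9]
grip_width: 0.0002
```

move_arm([
  [[1.5,0.5,0,0,0,0,0],[3,1,0,0,0,0,0],[4.5,1.5,0,0,0,0,0],[6,2,0,0,0,0,0],[7.5,2.5,0,0,0,0,0],[9,3,0,0,0,0,0]],
])

```text
t: 16.58
eef_pos: [0.483, -0.2042, -0.0115]
ee_rot: [-0.002, 0.989, 0.117, 0.086]
ft_force: [-6.3, 1.6, 3.2]
grip_width: 0.0002
```

Run:
```python
from h import *
im=capture("wrist")[:,:,::-1]
print(get_state()["ft_force"])
crop(im,60,0,320,250,2.4,"pics/w18b.png")
im=capture("top")[:,:,::-1];crop(im,160,140,130,110,6,"pics/t18b.png")
```

```text
[-6.94404922  2.07755943  1.99940703]
```

View pics/w18b.png

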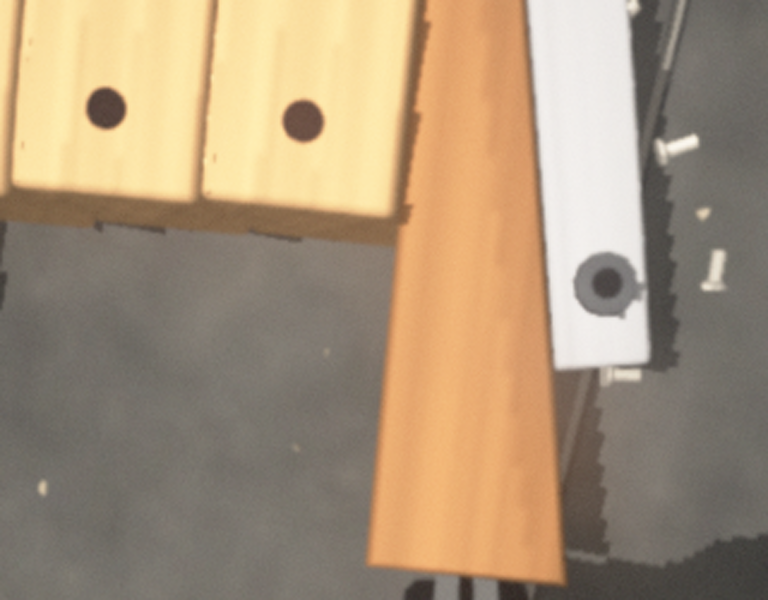

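View pics/t18b.png

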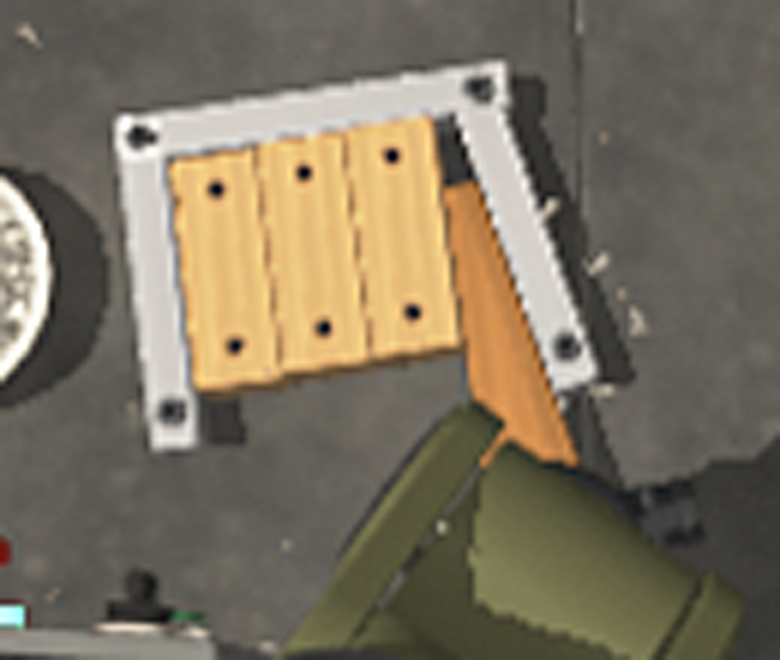

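move_arm([
  [[1.5,0.5,0,0,0,0,0],[3,1,0,0,0,0,0],[4.5,1.5,0,0,0,0,0],[6,2,0,0,0,0,0]],
])

```text
t: 17.18
eef_pos: [0.4888, -0.2022, -0.0116]
ee_rot: [-0.002, 0.989, 0.117, 0.086]
ft_force: [-8.9, 0.7, 3.3]
grip_width: 0.0002
```

move_arm([
  [[1,0.3,0,0,0,0,0],[2,0.6,0,0,0,0,0],[2,0.6,0,0,0,0,0]],
])

```text
t: 17.55
eef_pos: [0.4909, -0.2016, -0.0115]
ee_rot: [-0.002, 0.989, 0.117, 0.086]
ft_force: [-7.6, 1.1, 2.4]
grip_width: -0.0003
```

move_arm([
  [[1,0.3,0,0,0,0,0],[2,0.6,0,0,0,0,0],[2,0.6,0,0,0,0,0]],
])

```text
t: 17.92
eef_pos: [0.4928, -0.201, -0.0116]
ee_rot: [-0.002, 0.989, 0.117, 0.086]
ft_force: [-8.4, 0.9, 3.6]
grip_width: -0.0001
```

move_arm([
  [[0.7,0.2,0,0,0,0,0],[1.5,0.4,0,0,0,0,0],[1.5,0.4,0,0,0,0,0]],
])

```text
t: 18.3
eef_pos: [0.4937, -0.2007, -0.0116]
ee_rot: [-0.002, 0.989, 0.117, 0.086]
ft_force: [-15.2, 0.8, 6.9]
grip_width: -0.0001
```

Run:
```python
from h import *
print(get_state()["ft_force"])
im=capture("top")[:,:,::-1];crop(im,170,140,100,80,8,"pics/t19b.png")
```

```text
[-15.15642945   0.83487172   6.87394963]
```

View pics/t19b.png

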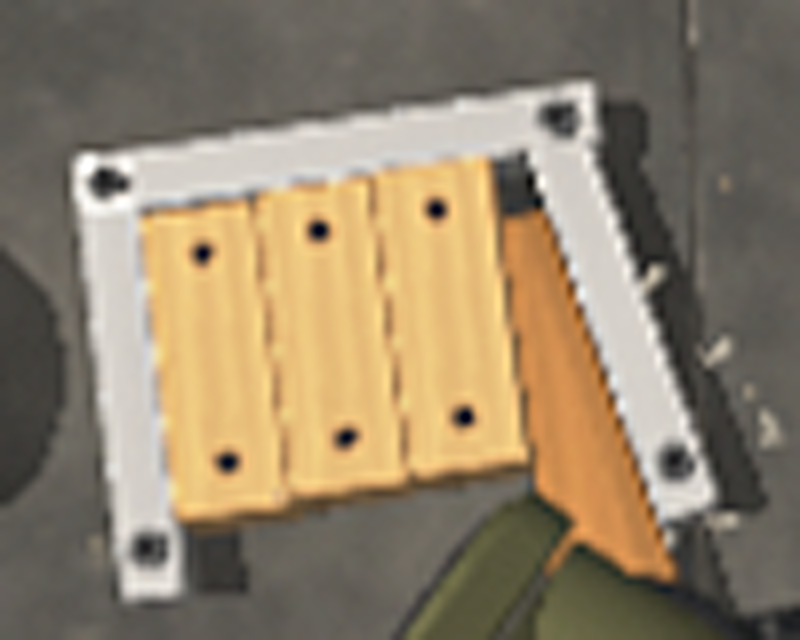

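move_arm([
  [[0.7,0.2,0,0,0,0,0],[1.4,0.3,0,0,0,0,0],[1.4,0.3,0,0,0,0,0]],
])

```text
t: 18.73
eef_pos: [0.4939, -0.2005, -0.0118]
ee_rot: [-0.002, 0.99, 0.117, 0.085]
ft_force: [-27.2, -2.5, 16.0]
grip_width: -0.0002
```

move_arm([
  [[-3,-0.5,0,0,0,0,0],[-15,-2,0,0,0,0,0],[-45,-6,0,0,0,0,0],[-60,-8,30,0,0,0,0],[-60,-8,70,0,0,0,0],[-60,-8,90,0,0,0,0],[-60,-8,90,0,0,0,0]],
])

```text
t: 19.6
eef_pos: [0.4368, -0.2091, 0.0801]
ee_rot: [0.0, 0.989, 0.117, 0.088]
ft_force: [0.2, 0.5, -0.2]
grip_width: -0.0004
```

Run:
```python
from h import *
s=get_state();p=camera_params("wrist");im=capture("wrist")[:,:,::-1]
print(s["t"],s["eef_pos"],s["ft_force"])
np.savez("w20.npz",**{k:np.array(v) for k,v in p.items()})
cv2.imwrite("pics/w20.png",im);crop(im,40,0,256,200,3,"pics/w20b.png")
```

```text
19.6 [ 0.43684397 -0.20912245  0.08008947] [ 0.19348016  0.51986529 -0.15295582]
```

View pics/w20b.png

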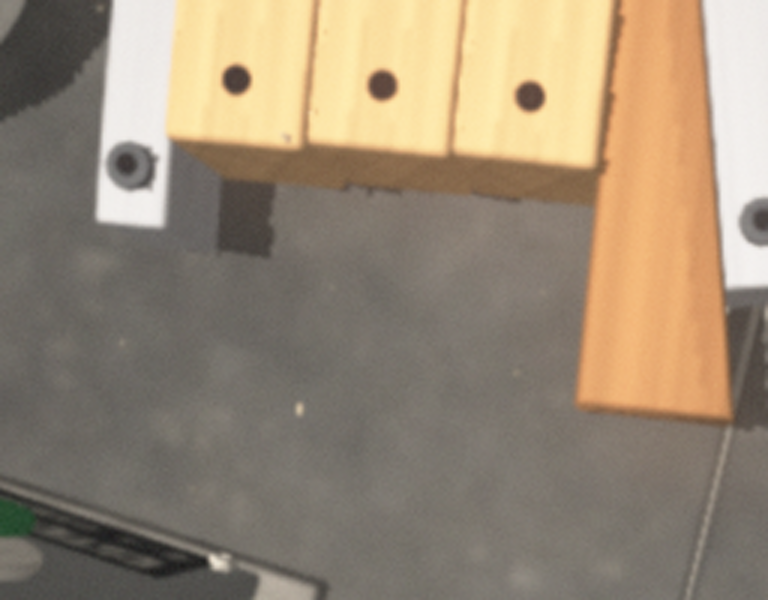

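move_arm([
  [[0,0,60,0,0,0,0],[20,20,110,-0.6,5,0,0],[50,50,130,-1.3,9.9,0,0],[60,60,130,-1.3,9.9,0,0],[60,60,130,-1.3,9.9,0,0],[60,60,130,-1.3,9.9,0,0]],
])

```text
t: 20.4
eef_pos: [0.4954, -0.1491, 0.2075]
ee_rot: [-0.0, 0.993, 0.117, -0.001]
ft_force: [0.5, -0.4, -0.6]
grip_width: -0.0003
```

Run:
```python
from h import *
s=get_state();p=camera_params("wrist");im=capture("wrist")[:,:,::-1]
print(s["t"],s["eef_pos"],s["ft_force"])
np.savez("w21.npz",**{k:np.array(v) for k,v in p.items()})
cv2.imwrite("pics/w21.png",im);crop(im,100,0,300,240,2.6,"pics/w21b.png")
im=capture("side")[:,:,::-1]
crop(im,200,140,100,120,6,"pics/s21b.png")
im=capture("top")[:,:,::-1];cv2.imwrite("pics/t21.png",im)
```

```text
20.4 [ 0.49535713 -0.14913808  0.20749135] [ 0.46335171 -0.39148334 -0.61402576]
```

View pics/w21b.png

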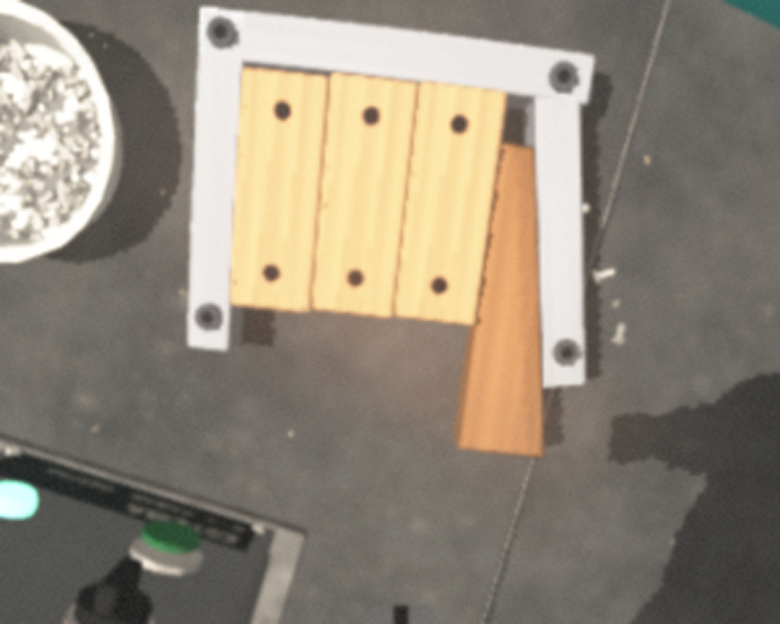

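View pics/s21b.png

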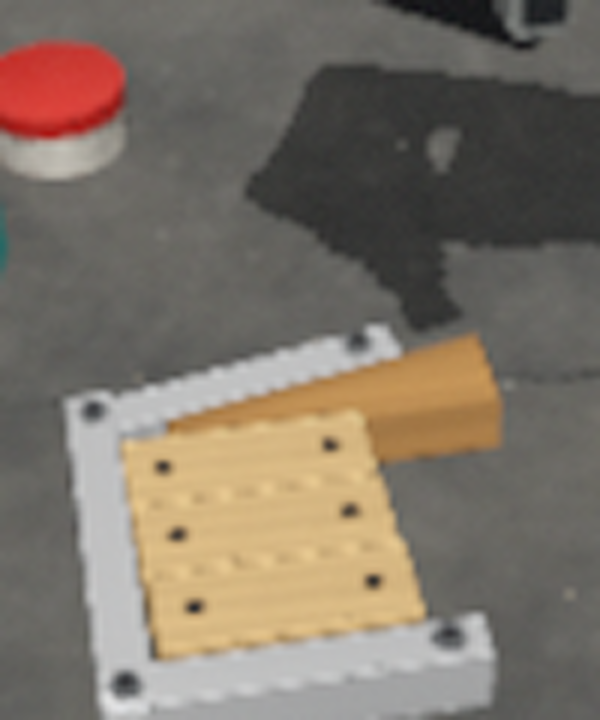

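View pics/t21.png

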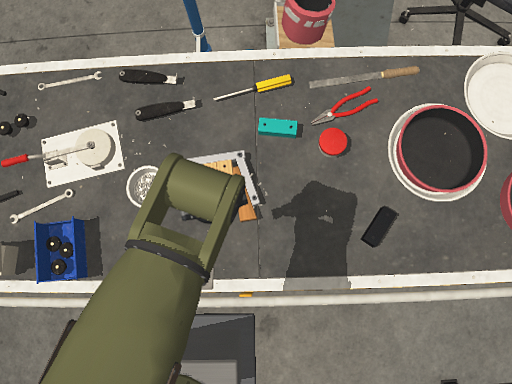

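Run:
```python
from h import *
p=dict(np.load("w21.npz")); p["k1"]=float(p["k1"])
im=cv2.imread("pics/w21.png");crop(im,175,15,140,80,5.7,"pics/c21a.png");crop(im,175,75,140,105,5.6,"pics/c21b.png")
```

```text
(no output)
```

View pics/c21a.png

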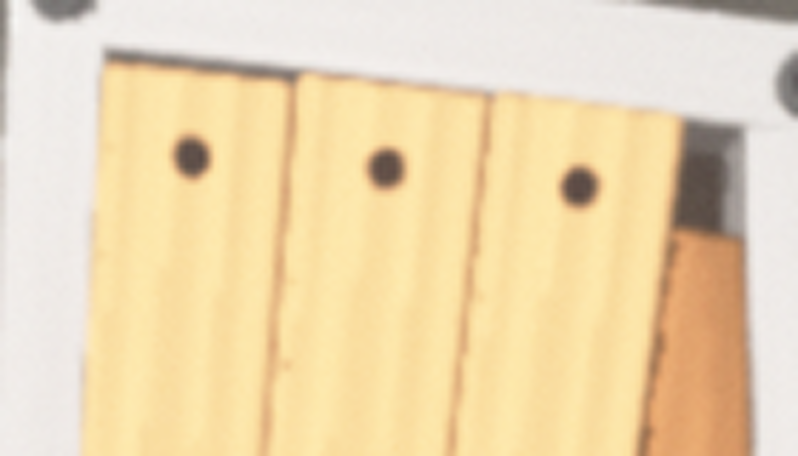

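View pics/c21b.png

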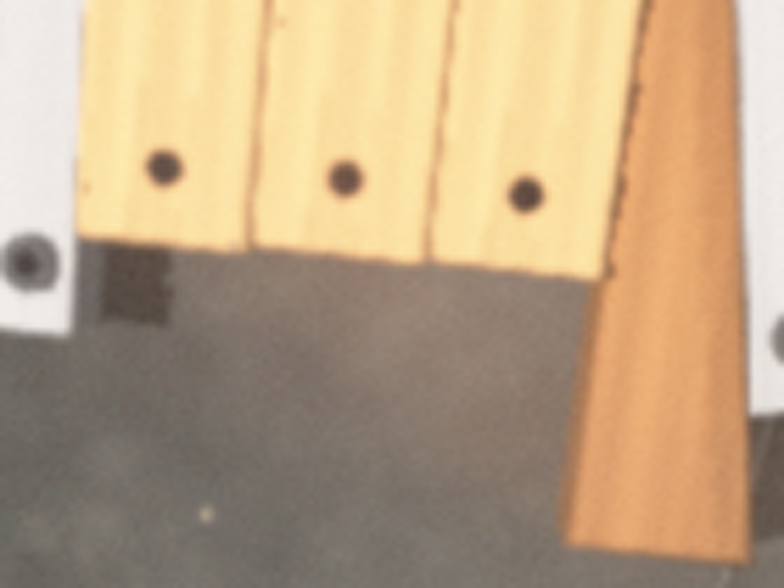

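Run:
```python
from h import *
p=dict(np.load("w21.npz")); p["k1"]=float(p["k1"])
A=lambda c:175+0+0 
def fa(q): return (175+(q[0]+.5)/5.7-.5,15+(q[1]+.5)/5.7-.5)
def fb(q): return (175+(q[0]+.5)/5.6-.5,75+(q[1]+.5)/5.6-.5)
def fw(q): return (100+(q[0]+.5)/2.6-.5,(q[1]+.5)/2.6-.5)
uv=np.array([fa((104,48)),fb((70,335)),fa((745,125)),fb((750,415)),fw((201,6)),fw((187,347))])
F=[(.065,.11,.03),(-.06,.11,.03),(.065,-.016,.03),(-.06,-.041,.03),(.085,.13,.03),(-.06,.13,.03)]
x,e=fit(p,uv,F,[.59,-.16,.13]);print("frame",x,e.round(2).tolist())
a=x[2];R=np.array([[np.cos(a),-np.sin(a)],[np.sin(a),np.cos(a)]])
g=lambda n,q,z:print(n,((R.T@(px2w(p,q,z)[:2]-x[:2]))*1e3).round(1))
g("thickL",fb((568,541)),.03);g("thickR",fb((748,563)),.03);g("thinL",fa((676,229)),.03);g("thinR",fa((744,237)),.03)
for n,q in [("b1bl",fa((105,63))),("b12b",fa((297,76))),("b23b",fa((491,94))),("b3br",fa((682,117))),("b1fl",fb((78,237))),("b12f",fb((248,250))),("b23f",fb((429,264))),("b3fr",fb((605,277)))]: g(n,q,.035)
pt=camera_params("top");print("tin",px2w(pt,(333,141),.038))
```

```text
frame [ 0.59072412 -0.16227601  0.12057619] [[0.48, -0.03], [0.29, 0.41], [-0.12, 0.16], [0.2, -0.01], [-0.47, -0.37], [-0.38, -0.08]]
thickL [-93.2  -4.4]
thickR [-93.6 -46.1]
thinL [44.4 -5.4]
thinR [ 44.7 -19.2]
b1bl [ 61.1 109. ]
b12b [62.6 71.9]
b23b [63.6 34.3]
b3br [63.9 -3. ]
b1fl [-38.  108.5]
b12f [-36.8  72.3]
b23f [-35.4  33.8]
b3fr [-33.8  -3.8]
tin [ 0.69221662 -0.42050118  0.038     ]
```

```bash
python3 -c "
from plant import *
print(hand_in()); print(get_state()['t'])"
```

```text
the job is handed in; nothing more can be done
None
the job is handed in; nothing more can be done
```

The wedge is seated and the row of blanks is squeezed tight. I handed the job in at about 20.5 s, with the gripper about 0.2 m up and touching nothing.

**What I did:** I picked up the wedge by its sides and set it thin end first into the gap, straight side against the blanks, about 45 mm short of its seat. I let go there, then pushed on the thick end with the shut fingertips. It moved at about 5–9 N and stopped firmly: the last step took the push to about 27 N for only 0.2 mm of travel. I then backed off.

**Last checks:**

| Item | Measured (frame, mm) | Given (mm) |
|---|---|---|
| Thick end, x | −93.4 | −95 |
| Thin end, x | +44.6 | +45 |
| Joint between blank 1 and 2, y | about +72 | +72 |
| Joint between blank 2 and 3, y | about +34 | +34 |
| Right side of blank 3, y | about −3.5 | −4 |

- **Gaps:** there were none visible between the blanks or along the wedge. Blank 1 still stands about 4 mm off the back rail, which the wedge does not close.
- **Bystanders:** nothing touched the tin or the cup. The tin looks unmoved. The cup was partly behind the arm in the last overhead picture, so I did not measure it again.

**What disagreed or went wrong:**
- **Fingertips:** they are about 23 mm behind the stated tool point. My first push therefore passed over the wedge without touching it or moving it, and I lowered the gripper and repeated it.
- **Downward force:** at the end of the push there was about 16 N vertically on the tool, so it pressed down somewhat. The wedge stayed flat.
- **Frame direction:** my final fit differed from the first by about 0.65°.

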